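# Pack and lock the chocolate drum and raise its carry handle

## Task

First swing the drum's carry handle from upright down to the side, clear of the mouth. Then pack every wrapped chocolate bar on the counter (two to four of them) into the round wooden drum, put the lid on, press it down and turn it a quarter turn clockwise to its stop so that it locks, and last swing the handle back up until it seats upright in its detent, without shifting the other things on the counter.

Things in the scene. Friction and masses are not known exactly. Their poses are not given: they have to be found in the camera images.
- drum: Round pale wooden carrier drum, open on top, fixed to the counter; origin at the centre of its underside, z up. Outer radius 92 mm, 80 mm high, inner floor 5 mm up, inner wall radius 86 mm; a flange at the rim narrows the mouth to 144 mm. The carry handle folds down to the drum's -x side.
- drum_mouth (a point): Centre of the drum's mouth, level with its rim, 80 mm above its underside. The flange around it (inner radius 72 mm) is 6 mm thick, from 74 to 80 mm up, with two gaps 36 mm wide for the lid's lugs. Just under it lies a black sprung rubber ring (top 72 mm up when free, gives up to 10 mm; yields from 4 N, 7.6 N pressed by 6 mm).
- gap_a (a point): Middle of the flange gap on the drum's +x axis, at rim height. With the lid's bar along the drum's x axis (either way round) the lugs drop into the gaps and rest on the rubber ring, lid underside 72 mm above the drum's; they cannot turn there.
- gap_b (a point): Middle of the gap on the -x axis, at rim height. To lock: press the lid until its underside is 64 to 67 mm above the drum's (about 6 N), turn clockwise seen from above to the stop, some 80 to 90 degrees (anticlockwise is blocked), and let go: the ring then holds it up against the flange, underside 68 mm up.
- handle (a joint): Carry handle angle: 1.57 = upright above the drum, seated in its detent against a stop (it starts there); 0 = lying level out to the drum's -x side. The detent is an over-centre spring in the hinge: above about 1.3 it pulls the handle upright and holds it there (1 N at the bar to pull it off), below about 1.0 the handle falls to 0 by itself (up to 2 N at the bar to lift it).
- handle_bar (a point): Centre of the carry handle's dark wooden cross bar: round, 16 mm thick, 196 mm long, parallel to the drum's y axis, 150 mm from the hinge axis; two thin steel arms, 104 mm either side, join its ends to the drum's sides. When it lies down 50 mm are free between bar and drum; upright, the bar's centre is 210 mm above the counter.
- handle_pivot (a point): Middle of the handle's hinge axis, on the drum's axis 60 mm above its underside; the hinge axis is parallel to the drum's y axis.
- lid_grip (a point): Loose wooden lid, lying right way up, about 200 g: disc of radius 69 mm, 12 mm thick; on top a dark grip bar (70 x 16 mm, from 12 to 38 mm above the underside); two lugs (24 mm wide, 6 mm thick, flush with the underside) reach 82 mm from the centre. This point: middle of the bar, 25 mm above the underside. x runs along the bar and through both lugs.
- bar1_mid (a point): Wrapped brown chocolate bar with a paper band, 60 x 28 x 26 mm (x, y, z), 70 g, lying flat on the counter; this point is its centre, x along its length. None if absent. Up to four of them fit in the drum, two side by side and two across on top.
- bar2_mid (a point): Wrapped brown chocolate bar with a paper band, 60 x 28 x 26 mm (x, y, z), 70 g, lying flat on the counter; this point is its centre, x along its length. None if absent. Up to four of them fit in the drum, two side by side and two across on top.
- bar3_mid (a point): Wrapped brown chocolate bar with a paper band, 60 x 28 x 26 mm (x, y, z), 70 g, lying flat on the counter; this point is its centre, x along its length. None if absent. Up to four of them fit in the drum, two side by side and two across on top.
- bar4_mid (a point): Wrapped brown chocolate bar with a paper band, 60 x 28 x 26 mm (x, y, z), 70 g, lying flat on the counter; this point is its centre, x along its length. None if absent. Up to four of them fit in the drum, two side by side and two across on top.
- card: Price-card holder: small wooden block with an upright card, 60 mm high. Not part of the job: leave it where it is. Origin at its underside.
- ribbon: Spool of dark red ribbon, 64 mm wide, 35 mm high. Not part of the job: leave it where it is. Origin at its underside.
- cocoa: Cocoa jar, 72 mm wide, 110 mm high. Not part of the job: leave it where it is. Origin at its underside.
- giftbox: Gift box 110 x 80 x 45 mm. Not part of the job: leave it where it is. Origin at its underside.
- spatula: Spatula 200 mm long, lying flat. Not part of the job: leave it where it is. Origin at its underside.
- mug: White mug, 80 mm wide, 85 mm high. Not part of the job: leave it where it is. Origin at its underside.
- stamp: Hand stamp with upright wooden grip, 65 mm high. Not part of the job: leave it where it is. Origin at its underside.
Not all that is in view belongs to the job. What is shaped like the part that bears bar4_mid but green is not meant.

How it is judged:
By the outcome, as a careful person would: the job done as asked, in the order asked, and still so for the second after the job is handed in, with the robot touching nothing.
Of bar1, bar2, bar3, bar4 only 2 to 4 are there at a start; the rules pass over those that are not, and their reading is None.
At some moment in a run one of bar1, bar2, bar3, bar4 may be knocked a few centimetres aside while the robot is not near it.
Once in a run the grip may slacken for a moment while it holds something.
It also fails if it takes over 210 s, if anything falls off the work surface, if the arm or the gripper's body presses on something with over 40 N, if the wrist force passes 120 N, or if a joint passes its speed limit or range.

## Robot

A 6-joint arm with a two-finger parallel gripper is mounted at the origin on the work surface. World frame = base frame: x ahead of the robot, y to its left, z up, the work surface at z = 0. Lengths are in mm, angles in rad, forces in N, time in s.
With the tool pointing down it reaches from about 350 to 975 mm from the base axis. Payload 7.1 kg.
Tool frame: the origin (TCP) lies at the very end of the fingers, on their centre line; the grasp point (between the pads) lies 19 mm behind it (bot.hold_point_z is the distance from the TCP to the grasp point, in mm); z points along the fingers, y is the line along which they close (so a half turn about z gives the same grasp; the last joint's range is limited). The gripper opens to 88 mm and grips with 3 to 60 N. Pads are 20 mm wide; open, the fingers measure 115 mm over their backs; the gripper's body (75 mm by 178 mm) begins 61 mm behind the grasp point.
Start: joints at [-1.279, 0.423, 1.63, -0, 1.089, -0.019], TCP at [191.155, -595.033, 222.675] pointing down, gripper open.
Joint ranges: [-3, 3], [-0.9, 2.11], [0.09, 2.58], [-1.31, 4.45], [0.11, 2.69], [-2.54, 2.54]. Speed limits (rad/s): [2.39, 2.39, 3.01, 3.14, 3.14, 3.14].

## Interface

Orientations are given as a rotation vector (axis times angle).
In Python, from rig import bot, cams gives the robot as it stands.
- The arm moves only by the tool drive_tool, never from a script. Its argument "increments" is a list of rows, each an object with "delta_pos": the shift along the tool's x, y, z each as a share of 600 mm, from -1 to 1, a list of three; "rot": the turn, a rotation vector about the tool's x, y, z each as a share of 1.5 rad, from -1 to 1, a list of three; "fingers": the closure, from 0 (fully open) to 1 (shut). A call has 1 to 10 rows; each row shifts and turns the commanded pose from where the row before left it, along the tool's axes as they then stand; what a row does not reach is not made up. A row lasts 1/12 s, in which the tool goes at most 41.7 mm and 7.16 degrees, less where a joint would pass 70% of its speed; a pose out of reach is approached as far as the arm can. A call with a number of a shift or a turn outside -1 to 1 is refused whole. A call with a gripper value outside its range is refused whole. The fingers move at their own pace and stop on an object; "force" is the grip in N (left out, the last holds). Time passes only in rows, so rows that do not move let the fingers close. It gives the time, the measured TCP pose, the force, the opening and the grip force at its end, in the units of the state.
- bot.get_obs(): the state, without advancing time (a new reading comes with each control period).
- cams.read_camera(name): name is "scene" or "top" or "wrist"; returns (picture, depth): 384x512x3 uint8, red, green, blue; 384x512 float32, mm along the optical axis (not along the pixel's ray), 0 where there is no reading.
- cams.camera_params(name): a dict with "intrinsics" (3x3 intrinsics, pixels), "world_from_camera" (4x4, takes a point from camera to world coordinates). Camera axes: x right, y up, looking along -z (the intrinsics and any distortion apply to the point x, -y, -z); pixel columns grow to the right and rows downward; lengths in mm; the calibration is good to about 2 mm. The wrist camera is an equidistant fisheye: a pixel r from the principal point sees the ray r / f radians off the axis. A picture is of the moment at which its call begins: read the wrist's pose just before it. camera_params takes no time and is no camera call; for the wrist camera it gives the pose at the moment of the call.
- bot.job_done(): hands the job in; it is judged then, once.
The state is a dict: "clock": time; "joint_positions": joint angles; "joint_velocities": joint speeds; "joint_efforts": joint torques, N m; "eef_pos": TCP position; "ee_rot": TCP orientation; "force": force on the tool from outside, world axes, zero at the start; "torque": the same for the moment, N m; "grip_width": finger opening in mm; "grip_force": force on a finger pad.
Only numpy, scipy, OpenCV 4.12 (cv2) and the standard library are available. Lean on these libraries where they do the work, as an engineer would, in place of code of your own. Each camera call takes 0.05 s, during which the arm holds its last target. There are 200 camera calls.

## Working session

There is one attempt and no reset: what is moved stays moved. The work goes in short steps, Python scripts to look and compute and a tool call to move; the robot and the scene stay as the last step left them, time stands still between calls to the robot, and variables do not carry over. Pictures are saved under pics/ and viewed, at most 14 in all, crops included, and the job is handed in when it is done.

Besides the shell and the picture viewer there is one more tool, called after "Emit:" as name(argument=value, ...) on one line, values as JSON. drive_tool: Moves the arm, as the interface text tells. Shift numbers are shares of 600 mm and turn numbers shares of 1.5 rad, none past 1 either way. Its arguments: {"type":"object","properties":{"increments":{"type":"array"},"force":{"type":"number"}},"required":["increments"]}

```bash
ls; mkdir -p pics
cat > h.py <<'E'
import numpy as np, cv2
from rig import bot, cams
from scipy.spatial.transform import Rotation as R
def snap(name, fn=None):
    P=cams.camera_params(name); im,d=cams.read_camera(name)
    if fn: cv2.imwrite(fn, im[:,:,::-1])
    return im,d,P
def world(P,d,fish=False):
    K=np.array(P["intrinsics"]);T=np.array(P["world_from_camera"])
    v,u=np.mgrid[:d.shape[0],:d.shape[1]]
    x=(u-K[0,2])/K[0,0]; y=(v-K[1,2])/K[1,1]
    if fish:
        r=np.hypot(x,y)+1e-9; s=np.tan(np.minimum(r,1.5))/r; x=x*s;y=y*s
    p=np.stack([x*d,-y*d,-d],-1)
    return p@T[:3,:3].T+T[:3,3]
E
python3 - <<'E'
from h import *
ims=[]
for n in("top","scene"):
    im,d,P=snap(n,f"pics/{n}0.png"); W=world(P,d); np.savez(f"{n}0.npz",im=im,d=d,W=W)
    print(n,P["intrinsics"],np.round(P["world_from_camera"],3).tolist())
s=bot.get_obs();print(s["clock"],s["eef_pos"],s["ee_rot"],s["grip_width"])
E
```

```text
pics
top [[425.72761703   0.         251.5780061 ]
 [  0.         425.72761703 196.61627515]
 [  0.           0.           1.        ]] [[0.027, 0.989, -0.144, 376.638], [-1.0, 0.029, 0.011, -6.692], [0.015, 0.143, 0.99, 1302.718], [0.0, 0.0, 0.0, 1.0]]
scene [[424.35369854   0.         255.73943726]
 [  0.         424.35369854 191.30580172]
 [  0.           0.           1.        ]] [[0.73, -0.471, 0.495, 1156.064], [0.683, 0.518, -0.515, -666.874], [-0.014, 0.714, 0.7, 927.26], [0.0, 0.0, 0.0, 1.0]]
0.1 [ 191.04095154 -594.57741853  221.99694916] [-3.10239371e+00 -4.86045458e-01  2.99203486e-04] 87.99833711814294
```

View pics/top0.png

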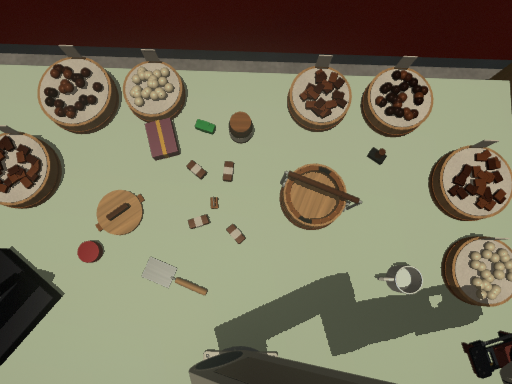

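View pics/scene0.png

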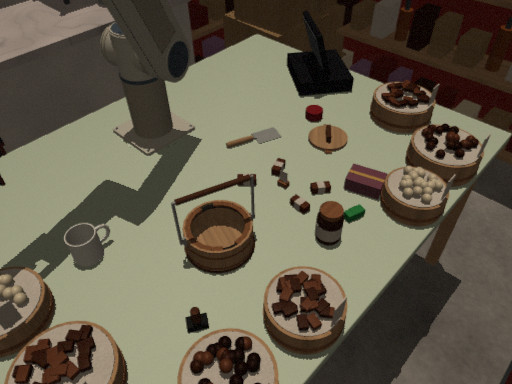

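The top view shows the drum at (313,196), with its handle bar running from (287,177) to (358,202). The lid is at (120,212). Four bars lie at (197,170), (229,171), (199,222) and (236,234). The card block is at (214,203) and the green decoy at (205,127). Next I measure these.

```bash
cat > m.py <<'E'
from h import *
z=np.load("top0.npz");im,W=z["im"],z["W"]
def blob(c,r,zlo,zhi):
    u,v=c; m=np.zeros(im.shape[:2],bool); m[v-r:v+r+1,u-r:u+r+1]=1
    m&=(W[...,2]>zlo)&(W[...,2]<zhi)
    p=W[m]; q=p[:,:2].astype(np.float32)
    (cx,cy),(a,b),ang=cv2.minAreaRect(q); 
    if a<b:a,b,ang=b,a,ang+90
    print(c,len(q),"ctr",round(cx),round(cy),"size",round(a),round(b),"ang",round((ang+90)%180-90,1),"zmed",np.round(np.median(p[:,2]),1), "mean",p.mean(0).round(0))
print("counter z",np.median(W[215:300,190:210,2]))
for c in [(197,170),(229,171),(199,222),(236,234)]: blob(c,14,17,40)
print("card");blob((214,203),8,10,80)
print("green");blob((205,127),14,17,40)
print("lidbar");blob((120,212),30,27,60)
print("lid");blob((120,212),30,5,20)
print("handlebar");blob((320,190),45,190,240)
print("drumrim");blob((313,196),36,70,90)
print("cocoa");blob((240,125),18,60,130)
print("stamp");blob((377,156),14,15,90)
print("ribbon");blob((89,252),18,15,50)
print("mug");blob((405,279),28,30,100)
print("gift");blob((162,138),25,25,60)
E
python3 m.py; python3 -c "
import cv2;i=cv2.imread('pics/top0.png')[110:300,70:390];cv2.imwrite('pics/topc.png',cv2.resize(i,None,fx=2.5,fy=2.5,interpolation=2))"
```

```text
counter z 1.339638434309677
(197, 170) 186 ctr 644 152 size 62 29 ang 52.7 zmed 25.9 mean [643. 151.  26.]
(229, 171) 183 ctr 641 54 size 61 28 ang -4.6 zmed 25.9 mean [640.  54.  26.]
(199, 222) 193 ctr 489 127 size 85 35 ang -61.9 zmed 26.1 mean [483. 138.  26.]
(236, 234) 188 ctr 449 25 size 60 28 ang 42.5 zmed 26.5 mean [449.  25.  27.]
card
(214, 203) 84 ctr 542 94 size 34 22 ang 2.1 zmed 19.0 mean [542.  93.  22.]
green
(205, 127) 182 ctr 781 131 size 61 30 ang 73.0 zmed 26.0 mean [780. 130.  26.]
lidbar
(120, 212) 156 ctr 474 406 size 154 29 ang -40.1 zmed 37.2 mean [500. 382.  37.]
lid
(120, 212) 1620 ctr 507 377 size 185 184 ang -88.3 zmed 12.1 mean [505. 378.  12.]
handlebar
(320, 190) 483 ctr 567 -203 size 214 17 ang 69.7 zmed 216.6 mean [ 565. -204.  216.]
drumrim
(313, 196) 1190 ctr 567 -204 size 184 183 ang -65.1 zmed 80.2 mean [ 564. -203.   80.]
cocoa
(240, 125) 514 ctr 766 19 size 68 67 ang 53.3 zmed 108.8 mean [762.  19. 101.]
stamp
(377, 156) 187 ctr 705 -407 size 50 31 ang 58.3 zmed 23.3 mean [ 703. -404.   34.]
ribbon
(89, 252) 411 ctr 385 454 size 63 62 ang -22.9 zmed 35.3 mean [385. 453.  35.]
mug
(405, 279) 526 ctr 336 -459 size 106 79 ang 60.1 zmed 68.2 mean [ 330. -465.   65.]
gift
(162, 138) 1116 ctr 743 273 size 140 117 ang 7.8 zmed 45.0 mean [740. 261.  44.]
```

View pics/topc.png

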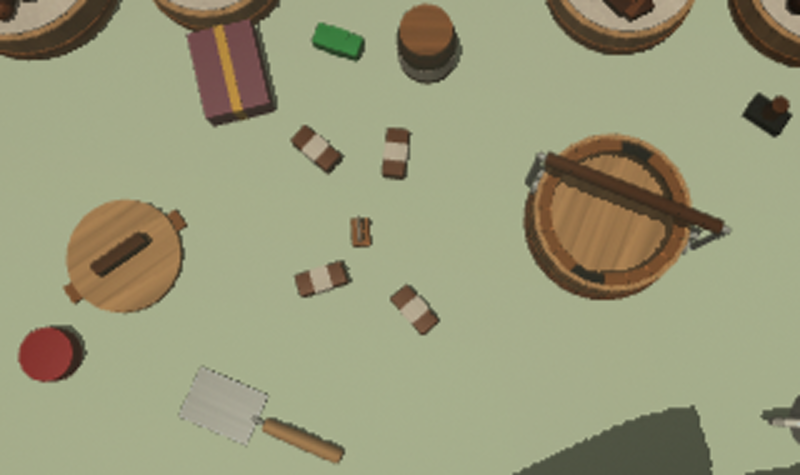

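The drum centre is about (567,-204) and its y axis lies at 69.7°. Every height matches the given sizes. The planner below turns waypoints into tool-axis shares.

```bash
cat > plan.py <<'E'
# usage: plan.py "x,y,z,a" ...  a = world angle of tool x (deg), tool straight down; prints rot rows then shift rows
import sys
from h import *
def plan(wps,step=0.06,start=None):
    s=bot.get_obs(); p=np.array(s["eef_pos"]); M=R.from_rotvec(s["ee_rot"])
    print("t",round(s["clock"],1),"pos",p.round(1),"a",round(np.degrees(np.arctan2(*M.as_matrix()[[1,0],0])),2),"grip",round(s["grip_width"],1),"F",np.round(s["force"],1),"j",np.round(s["joint_positions"],2))
    for w in wps:
        q=np.array(w[:3],float); T=R.from_euler("z",w[3],degrees=True)*R.from_rotvec([np.pi,0,0])
        rv=(M.inv()*T).as_rotvec(); n=int(np.ceil(np.linalg.norm(rv)/np.radians(7)-1e-6)) or 1
        d=T.inv().apply(q-p)/600; k=int(np.ceil(np.abs(d).max()/step-1e-6)) or 1
        print(w,"| rot",n,"x",(rv/1.5/n).round(4),"| shift",k,"x",(d/k).round(4))
        p=q;M=T
if __name__=="__main__":
    plan([list(map(float,a.split(","))) for a in sys.argv[1:]])
E
python3 plan.py 191,-595,270,17.8 567,-204,270,69.7
```

```text
t 0.1 pos [ 191.  -594.6  222. ] a 17.81 grip 88.0 F [-1.  -0.2  0.2] j [-1.28  0.42  1.63 -0.    1.09 -0.02]
[191.0, -595.0, 270.0, 17.8] | rot 1 x [-0.0009 -0.      0.0001] | shift 2 x [-0.0001  0.0003 -0.04  ]
[567.0, -204.0, 270.0, 69.7] | rot 8 x [ 0.      0.     -0.0755] | shift 14 x [0.0592 0.0258 0.    ]
```

Emit:
drive_tool(increments=[{"delta_pos": [0, 0, -0.04], "rot": [0, 0, 0], "fingers": 0}, {"delta_pos": [0, 0, -0.04], "rot": [0, 0, 0], "fingers": 0}, {"delta_pos": [0, 0, 0], "rot": [0, 0, -0.0755], "fingers": 0}, {"delta_pos": [0, 0, 0], "rot": [0, 0, -0.0755], "fingers": 0}, {"delta_pos": [0, 0, 0], "rot": [0, 0, -0.0755], "fingers": 0}, {"delta_pos": [0, 0, 0], "rot": [0, 0, -0.0755], "fingers": 0}, {"delta_pos": [0, 0, 0], "rot": [0, 0, -0.0755], "fingers": 0}, {"delta_pos": [0, 0, 0], "rot": [0, 0, -0.0755], "fingers": 0}, {"delta_pos": [0, 0, 0], "rot": [0, 0, -0.0755], "fingers": 0}, {"delta_pos": [0, 0, 0], "rot": [0, 0, -0.0755], "fingers": 0}], force=8)

```text
clock: 0.93
eef_pos: [191.1, -594.7, 270.2]
ee_rot: [-2.572, -1.802, -0.0]
force: [0.3, 0.8, -0.4]
grip_width: 87.6
grip_force: 0.0
```

Emit:
drive_tool(increments=[{"delta_pos": [0.0592, 0.0258, 0], "rot": [0, 0, 0], "fingers": 0}, {"delta_pos": [0.0592, 0.0258, 0], "rot": [0, 0, 0], "fingers": 0}, {"delta_pos": [0.0592, 0.0258, 0], "rot": [0, 0, 0], "fingers": 0}, {"delta_pos": [0.0592, 0.0258, 0], "rot": [0, 0, 0], "fingers": 0}, {"delta_pos": [0.0592, 0.0258, 0], "rot": [0, 0, 0], "fingers": 0}, {"delta_pos": [0.0592, 0.0258, 0], "rot": [0, 0, 0], "fingers": 0}, {"delta_pos": [0.0592, 0.0258, 0], "rot": [0, 0, 0], "fingers": 0}])

```text
clock: 1.52
eef_pos: [379.8, -397.7, 270.4]
ee_rot: [-2.578, -1.795, 0.0]
force: [0.1, -0.2, 0.3]
grip_width: 87.7
grip_force: 0.0
```

Emit:
drive_tool(increments=[{"delta_pos": [0.0592, 0.0258, 0], "rot": [0, 0, 0], "fingers": 0}, {"delta_pos": [0.0592, 0.0258, 0], "rot": [0, 0, 0], "fingers": 0}, {"delta_pos": [0.0592, 0.0258, 0], "rot": [0, 0, 0], "fingers": 0}, {"delta_pos": [0.0592, 0.0258, 0], "rot": [0, 0, 0], "fingers": 0}, {"delta_pos": [0.0592, 0.0258, 0], "rot": [0, 0, 0], "fingers": 0}, {"delta_pos": [0.0592, 0.0258, 0], "rot": [0, 0, 0], "fingers": 0}, {"delta_pos": [0.0592, 0.0258, 0], "rot": [0, 0, 0], "fingers": 0}, {"delta_pos": [0, 0, 0], "rot": [0, 0, 0], "fingers": 0}, {"delta_pos": [0, 0, 0], "rot": [0, 0, 0], "fingers": 0}])

```text
clock: 2.27
eef_pos: [567.5, -202.1, 270.0]
ee_rot: [-2.574, -1.8, 0.001]
force: [-0.1, 0.1, 0.7]
grip_width: 87.9
grip_force: 0.0
```

```bash
python3 - <<'E'
from h import *
im,d,P=snap("wrist","pics/w1.png"); W=world(P,d,True); np.savez("w1.npz",im=im,W=W)
print(P["intrinsics"],P["world_from_camera"])
for lo,hi in((205,225),(74,86)):
    m=(W[...,2]>lo)&(W[...,2]<hi)&(np.hypot(W[...,0]-567,W[...,1]+204)<115)
    q=W[m][:,:2].astype(np.float32)
    print(lo,len(q),cv2.minAreaRect(q) if len(q) else 0, cv2.minEnclosingCircle(q) if len(q) else 0,np.median(W[m][:,2]))
E
python3 plan.py 567,-204,191,69.7
```

```text
[[297.31863964   0.         261.23191276]
 [  0.         297.31863964 192.25385977]
 [  0.           0.           1.        ]] [[ 9.39080715e-01  3.31963256e-01  8.90382381e-02  5.90890886e+02]
 [-3.43694839e-01  9.07865745e-01  2.40111736e-01 -1.36398686e+02]
 [-1.12649257e-03 -2.56086284e-01  9.66653271e-01  4.33245879e+02]
 [ 0.00000000e+00  0.00000000e+00  0.00000000e+00  1.00000000e+00]]
205 4305 ((566.6483154296875, -203.18157958984375), (214.4609832763672, 15.994169235229492), 69.41259765625) ((565.1968994140625, -202.63641357421875), 107.23058319091797) 217.77799179421768
74 5533 ((566.508544921875, -203.3599090576172), (183.8052520751953, 184.1521453857422), 43.26930618286133) ((567.7304077148438, -203.48797607421875), 94.83853912353516) 81.11787171215707
t 2.3 pos [ 566.5 -203.2  270. ] a 69.82 grip 87.6 F [-0.3 -0.3  0.7] j [-0.36  0.34  1.64 -0.    1.16 -0.01]
[567.0, -204.0, 191.0, 69.7] | rot 1 x [-0.0009  0.0003  0.0014] | shift 3 x [-0.0003  0.0004  0.0439]
```

View pics/w1.png

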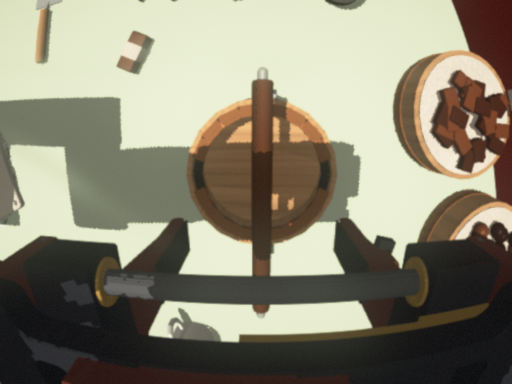

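The wrist view shows the handle bar at column 262 between the open fingers and the flange gaps at (198,172) and (327,172). The drum centre measures (567,-203.4), so I lower and grip.

Emit:
drive_tool(increments=[{"delta_pos": [0, 0, 0.044], "rot": [0, 0, 0], "fingers": 0}, {"delta_pos": [0, 0, 0.044], "rot": [0, 0, 0], "fingers": 0}, {"delta_pos": [0, 0, 0.044], "rot": [0, 0, 0], "fingers": 0}, {"delta_pos": [0, 0, 0], "rot": [0, 0, 0], "fingers": 1}, {"delta_pos": [0, 0, 0], "rot": [0, 0, 0], "fingers": 1}, {"delta_pos": [0, 0, 0], "rot": [0, 0, 0], "fingers": 1}, {"delta_pos": [0, 0, 0], "rot": [0, 0, 0], "fingers": 1}, {"delta_pos": [0, 0, 0], "rot": [0, 0, 0], "fingers": 1}, {"delta_pos": [0, 0, 0], "rot": [0, 0, 0], "fingers": 1}, {"delta_pos": [0, 0, 0], "rot": [0, 0, 0], "fingers": 1}], force=8)

```text
clock: 3.15
eef_pos: [567.2, -203.9, 192.4]
ee_rot: [2.577, 1.795, 0.001]
force: [0.2, -0.6, -0.1]
grip_width: 44.7
grip_force: 0.0
```

Emit:
drive_tool(increments=[{"delta_pos": [0, 0, 0], "rot": [0, 0, 0], "fingers": 1}, {"delta_pos": [0, 0, 0], "rot": [0, 0, 0], "fingers": 1}, {"delta_pos": [0, 0, 0], "rot": [0, 0, 0], "fingers": 1}])

```text
clock: 3.4
eef_pos: [566.9, -203.6, 191.6]
ee_rot: [2.578, 1.796, 0.0]
force: [-0.7, -1.1, 1.0]
grip_width: 24.8
grip_force: 0.0
```

Emit:
drive_tool(increments=[{"delta_pos": [0, -0.005, 0], "rot": [0, 0, 0], "fingers": 1}, {"delta_pos": [0, -0.005, 0], "rot": [0, 0, 0], "fingers": 1}, {"delta_pos": [0, 0, 0], "rot": [0, 0, 0], "fingers": 1}])

```text
clock: 3.65
eef_pos: [561.0, -201.5, 191.6]
ee_rot: [2.578, 1.795, 0.0]
force: [0.9, -0.5, -0.6]
grip_width: 15.7
grip_force: 8.0
```

Emit:
drive_tool(increments=[{"delta_pos": [0, -0.005, 0], "rot": [0, 0, 0], "fingers": 1}, {"delta_pos": [0, -0.005, 0], "rot": [0, 0, 0], "fingers": 1}, {"delta_pos": [0, 0, 0], "rot": [0, 0, 0], "fingers": 1}])

```text
clock: 3.9
eef_pos: [555.1, -199.3, 191.5]
ee_rot: [-2.578, -1.795, 0.0]
force: [1.8, 0.0, 0.4]
grip_width: 15.2
grip_force: 8.0
```

Run:
```python
from h import *
s=bot.get_obs();print(s["force"],s["eef_pos"],s["grip_width"])
t0=np.arcsin(138.5/150) if 0 else np.arccos(12/150)
# arc: shares along tool y (-) and z(+ down)
n=16; th=np.linspace(t0,0.02,n+1)
y=-np.diff(150*np.cos(th))/600; z=-np.diff(150*np.sin(th))/600
for a,b in zip(y,z): print(f"[{a:.4f},{b:.4f}]",end=" ")
```

```text
[1.75198796 0.03914204 0.38403263] [ 555.07744871 -199.27563102  191.52315283] 15.241042535529223
[-0.0228,0.0029] [-0.0224,0.0050] [-0.0219,0.0070] [-0.0211,0.0090] [-0.0202,0.0109] [-0.0191,0.0127] [-0.0179,0.0144] [-0.0165,0.0160] [-0.0150,0.0174] [-0.0133,0.0187] [-0.0115,0.0199] [-0.0097,0.0208] [-0.0077,0.0216] [-0.0057,0.0223] [-0.0036,0.0227] [-0.0015,0.0229]
```

The bar moved 12 mm with only 1.8 N, which is the detent and not a stop, so -x is the robot side. I follow the arc.

Emit:
drive_tool(increments=[{"delta_pos": [0, -0.0228, 0.0029], "rot": [0, 0, 0], "fingers": 1}, {"delta_pos": [0, -0.0224, 0.005], "rot": [0, 0, 0], "fingers": 1}, {"delta_pos": [0, -0.0219, 0.007], "rot": [0, 0, 0], "fingers": 1}, {"delta_pos": [0, -0.0211, 0.009], "rot": [0, 0, 0], "fingers": 1}, {"delta_pos": [0, -0.0202, 0.0109], "rot": [0, 0, 0], "fingers": 1}, {"delta_pos": [0, -0.0191, 0.0127], "rot": [0, 0, 0], "fingers": 1}, {"delta_pos": [0, -0.0179, 0.0144], "rot": [0, 0, 0], "fingers": 1}, {"delta_pos": [0, -0.0165, 0.016], "rot": [0, 0, 0], "fingers": 1}])

```text
clock: 4.57
eef_pos: [463.8, -165.5, 144.7]
ee_rot: [2.578, 1.796, 0.0]
force: [-0.0, 0.7, -0.5]
grip_width: 15.9
grip_force: 8.0
```

Emit:
drive_tool(increments=[{"delta_pos": [0, -0.015, 0.0174], "rot": [0, 0, 0], "fingers": 1}, {"delta_pos": [0, -0.0133, 0.0187], "rot": [0, 0, 0], "fingers": 1}, {"delta_pos": [0, -0.0115, 0.0199], "rot": [0, 0, 0], "fingers": 1}, {"delta_pos": [0, -0.0097, 0.0208], "rot": [0, 0, 0], "fingers": 1}, {"delta_pos": [0, -0.0077, 0.0216], "rot": [0, 0, 0], "fingers": 1}, {"delta_pos": [0, -0.0057, 0.0223], "rot": [0, 0, 0], "fingers": 1}, {"delta_pos": [0, -0.0036, 0.0227], "rot": [0, 0, 0], "fingers": 1}, {"delta_pos": [0, -0.0015, 0.0225], "rot": [0, 0, 0], "fingers": 1}, {"delta_pos": [0, 0, 0], "rot": [0, 0, 0], "fingers": 1}])

```text
clock: 5.32
eef_pos: [426.1, -151.7, 44.1]
ee_rot: [-2.578, -1.795, 0.0]
force: [1.1, 0.8, 2.4]
grip_width: 15.7
grip_force: 8.0
```

Emit:
drive_tool(increments=[{"delta_pos": [0, 0, 0], "rot": [0, 0, 0], "fingers": 0.5}, {"delta_pos": [0, 0, 0], "rot": [0, 0, 0], "fingers": 0.5}, {"delta_pos": [0, 0, 0], "rot": [0, 0, 0], "fingers": 0.5}, {"delta_pos": [0, 0, 0], "rot": [0, 0, 0], "fingers": 0.5}, {"delta_pos": [0, 0, 0], "rot": [0, 0, 0], "fingers": 0.5}, {"delta_pos": [0, 0, -0.05], "rot": [0, 0, 0], "fingers": 0.5}, {"delta_pos": [0, 0, -0.06], "rot": [0, 0, 0], "fingers": 0}, {"delta_pos": [0, 0, -0.06], "rot": [0, 0, 0], "fingers": 0}, {"delta_pos": [0, 0, -0.06], "rot": [0, 0, 0], "fingers": 0}, {"delta_pos": [0, 0, -0.06], "rot": [0, 0, 0], "fingers": 0}])

```text
clock: 6.15
eef_pos: [425.5, -151.5, 221.1]
ee_rot: [-2.578, -1.796, 0.0]
force: [0.4, -0.0, -0.3]
grip_width: 67.2
grip_force: 0.0
```

```bash
python3 plan.py
python3 - <<'E'
from h import *
im,d,P=snap("top","pics/top1.png"); W=world(P,d); np.savez("top1.npz",im=im,W=W)
c=im[100:310,60:400]; cv2.imwrite("pics/top1c.png",cv2.resize(c,None,fx=2.3,fy=2.3)[:,:,::-1])
m=(W[...,2]>60)&(W[...,2]<76)&(np.hypot(W[...,0]-426,W[...,1]+151)<115)
E
```

```text
t 6.2 pos [ 425.5 -151.5  221.1] a 69.72 grip 67.2 F [ 0.4 -0.  -0.3] j [-0.37  0.17  2.   -0.    0.97 -0.01]
```

View pics/top1c.png

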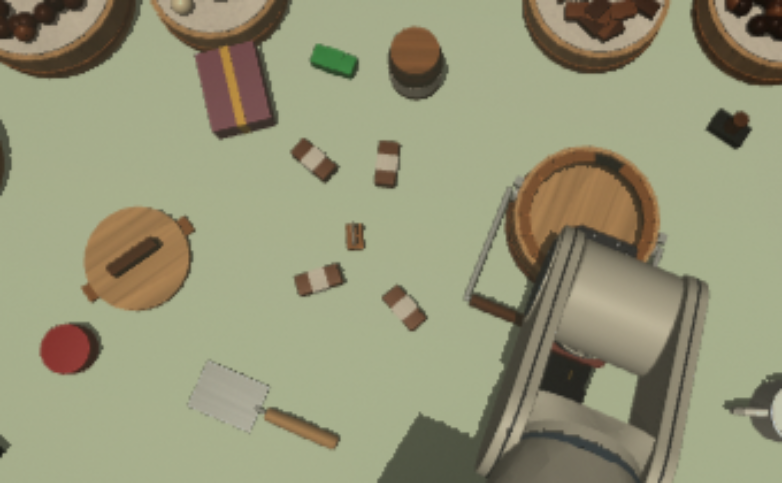

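The handle lies level on the robot side, and its visible end is at crop (495,308). The bars have not moved. I locate them precisely and plan the first pick, bar2 gripped across its width.

```bash
cat > bars.py <<'E'
from h import *
def bars(fn=None):
    im,d,P=snap("top",fn); W=world(P,d)
    m=((W[...,2]>18)&(W[...,2]<33)).astype(np.uint8)
    n,L,S,C=cv2.connectedComponentsWithStats(m,connectivity=4)
    for i in range(1,n):
        if 100<S[i,4]<230:
            q=W[L==i][:,:2].astype(np.float32);(cx,cy),(a,b),g=cv2.minAreaRect(q)
            if a<b:a,b,g=b,a,g+90
            if 45<a<80 and b<45: print(C[i].round(),"ctr",round(cx,1),round(cy,1),"size",round(a),round(b),"ang",round((g+90)%180-90,1),"rgb",im[L==i].mean(0).round())
if __name__=="__main__": bars()
E
python3 bars.py; python3 plan.py 640,54,220,-4.6 640,54,50,-4.6 640,54,4,-4.6
```

```text
[205. 126.] ctr 781.0 131.1 size 60 30 ang 73.3 rgb [ 61. 119.  63.]
[196. 169.] ctr 643.9 151.9 size 61 29 ang 50.3 rgb [124. 105.  84.]
[228. 170.] ctr 640.6 54.0 size 59 29 ang -4.1 rgb [125. 106.  85.]
[198. 221.] ctr 483.3 138.2 size 60 29 ang -71.0 rgb [132. 111.  90.]
[235. 233.] ctr 449.4 24.8 size 59 28 ang 42.5 rgb [133. 112.  90.]
t 6.2 pos [ 429.3 -152.9  224.7] a 69.72 grip 75.2 F [-0.   0.4 -0.2] j [-0.37  0.16  2.   -0.    0.97 -0.01]
[640.0, 54.0, 220.0, -4.6] | rot 11 x [ 0.0006 -0.0004  0.0786] | shift 7 x [ 0.0461 -0.0531  0.0011]
[640.0, 54.0, 50.0, -4.6] | rot 1 x [0. 0. 0.] | shift 5 x [ 0.     -0.      0.0567]
[640.0, 54.0, 4.0, -4.6] | rot 1 x [0. 0. 0.] | shift 2 x [ 0.     -0.      0.0383]
```

Emit:
drive_tool(increments=[{"delta_pos": [0, 0, 0], "rot": [0, 0, 0.0786], "fingers": 0.4}, {"delta_pos": [0, 0, 0], "rot": [0, 0, 0.0786], "fingers": 0.4}, {"delta_pos": [0, 0, 0], "rot": [0, 0, 0.0786], "fingers": 0.4}, {"delta_pos": [0, 0, 0], "rot": [0, 0, 0.0786], "fingers": 0.4}, {"delta_pos": [0, 0, 0], "rot": [0, 0, 0.0786], "fingers": 0.4}, {"delta_pos": [0, 0, 0], "rot": [0, 0, 0.0786], "fingers": 0.4}, {"delta_pos": [0, 0, 0], "rot": [0, 0, 0.0786], "fingers": 0.4}, {"delta_pos": [0, 0, 0], "rot": [0, 0, 0.0786], "fingers": 0.4}, {"delta_pos": [0, 0, 0], "rot": [0, 0, 0.0786], "fingers": 0.4}, {"delta_pos": [0, 0, 0], "rot": [0, 0, 0.0786], "fingers": 0.4}], force=15)

```text
clock: 7.08
eef_pos: [425.6, -151.5, 218.5]
ee_rot: [-3.141, -0.05, 0.002]
force: [-0.1, 0.4, -0.1]
grip_width: 52.5
grip_force: 0.0
```

Emit:
drive_tool(increments=[{"delta_pos": [0, 0, 0], "rot": [0, 0, 0.0786], "fingers": 0.4}, {"delta_pos": [0.0403, -0.0465, 0], "rot": [0, 0, 0], "fingers": 0.4}, {"delta_pos": [0.0403, -0.0465, 0], "rot": [0, 0, 0], "fingers": 0.4}, {"delta_pos": [0.0403, -0.0465, 0], "rot": [0, 0, 0], "fingers": 0.4}, {"delta_pos": [0.0403, -0.0465, 0], "rot": [0, 0, 0], "fingers": 0.4}, {"delta_pos": [0.0403, -0.0465, 0], "rot": [0, 0, 0], "fingers": 0.4}, {"delta_pos": [0.0403, -0.0465, 0], "rot": [0, 0, 0], "fingers": 0.4}, {"delta_pos": [0.0403, -0.0465, 0], "rot": [0, 0, 0], "fingers": 0.4}, {"delta_pos": [0.0403, -0.0465, 0], "rot": [0, 0, 0], "fingers": 0.4}])

```text
clock: 7.83
eef_pos: [637.3, 56.8, 218.1]
ee_rot: [3.139, -0.125, -0.002]
force: [0.5, -1.2, 0.2]
grip_width: 52.7
grip_force: 0.0
```

Emit:
drive_tool(increments=[{"delta_pos": [0, 0, 0.056], "rot": [0, 0, 0], "fingers": 0.4}, {"delta_pos": [0, 0, 0.056], "rot": [0, 0, 0], "fingers": 0.4}, {"delta_pos": [0, 0, 0.056], "rot": [0, 0, 0], "fingers": 0.4}, {"delta_pos": [0, 0, 0.056], "rot": [0, 0, 0], "fingers": 0.4}, {"delta_pos": [0, 0, 0.056], "rot": [0, 0, 0], "fingers": 0.4}, {"delta_pos": [0, 0, 0], "rot": [0, 0, 0], "fingers": 0.4}, {"delta_pos": [0, 0, 0], "rot": [0, 0, 0], "fingers": 0.4}, {"delta_pos": [0, 0, 0], "rot": [0, 0, 0], "fingers": 0.4}])

```text
clock: 8.5
eef_pos: [637.6, 55.3, 52.3]
ee_rot: [-3.139, 0.126, -0.002]
force: [0.3, 0.4, 0.1]
grip_width: 52.6
grip_force: 0.0
```

```bash
python3 plan.py 640.5,54,4,-4.3
python3 - <<'E'
from h import *
im,d,P=snap("wrist"); W=world(P,d,True)
m=(W[...,2]>20)&(W[...,2]<33)&(np.hypot(W[...,0]-640,W[...,1]-54)<50)
print(cv2.minAreaRect(W[m][:,:2].astype(np.float32)),np.median(W[m][:,2]))
E
```

```text
t 8.5 pos [637.6  55.3  52.3] a -4.59 grip 52.6 F [0.3 0.4 0.1] j [ 0.07  0.66  1.68 -0.    0.8   1.72]
[640.5, 54.0, 4.0, -4.3] | rot 1 x [-0.0001 -0.0007 -0.0034] | shift 2 x [0.0025 0.0009 0.0402]
((641.3379516601562, 54.70259094238281), (28.600067138671875, 59.60068130493164), 85.35267639160156) 27.21573526748608
```

Emit:
drive_tool(increments=[{"delta_pos": [0.003, 0.0005, 0.04], "rot": [0, 0, 0], "fingers": 0.4}, {"delta_pos": [0.003, 0.0005, 0.04], "rot": [0, 0, 0], "fingers": 0.4}, {"delta_pos": [0, 0, 0], "rot": [0, 0, 0], "fingers": 0.4}, {"delta_pos": [0, 0, 0], "rot": [0, 0, 0], "fingers": 1}, {"delta_pos": [0, 0, 0], "rot": [0, 0, 0], "fingers": 1}, {"delta_pos": [0, 0, 0], "rot": [0, 0, 0], "fingers": 1}, {"delta_pos": [0, 0, 0], "rot": [0, 0, 0], "fingers": 1}, {"delta_pos": [0, 0, 0], "rot": [0, 0, 0], "fingers": 1}, {"delta_pos": [0, 0, 0], "rot": [0, 0, 0], "fingers": 1}])

```text
clock: 9.3
eef_pos: [641.5, 54.5, 4.9]
ee_rot: [-3.139, 0.126, -0.004]
force: [-0.8, 0.3, 6.9]
grip_width: 27.8
grip_force: 15.0
```

Run:
```python
from plan import *
c=np.array([567.2,-203.4]);g=np.radians(69.5);y=np.array([np.cos(g),np.sin(g)])
p=c+15.5*y;print(p)
plan([[641,54,180,-4.6],[*p,180,-20.5],[*p,11,-20.5]])
```

```text
[ 572.62821441 -188.88158107]
t 9.3 pos [641.5  54.5   4.9] a -4.59 grip 27.8 F [-0.8  0.3  6.9] j [0.07 0.74 1.68 0.   0.72 1.72]
[641, 54, 180, -4.6] | rot 1 x [-0.0002 -0.0016  0.0001] | shift 5 x [-0.0001  0.0002 -0.0584]
[np.float64(572.6282144095218), np.float64(-188.88158106664986), 180, -20.5] | rot 3 x [ 0.     -0.      0.0617] | shift 7 x [0.005  0.0599 0.    ]
[np.float64(572.6282144095218), np.float64(-188.88158106664986), 11, -20.5] | rot 1 x [0. 0. 0.] | shift 5 x [ 0.     -0.      0.0563]
```

Emit:
drive_tool(increments=[{"delta_pos": [0, 0, -0.0584], "rot": [0, 0, 0], "fingers": 1}, {"delta_pos": [0, 0, -0.0584], "rot": [0, 0, 0], "fingers": 1}, {"delta_pos": [0, 0, -0.0584], "rot": [0, 0, 0], "fingers": 1}, {"delta_pos": [0, 0, -0.0584], "rot": [0, 0, 0], "fingers": 1}, {"delta_pos": [0, 0, -0.0584], "rot": [0, 0, 0], "fingers": 1}, {"delta_pos": [0, 0, 0], "rot": [0, 0, 0.0617], "fingers": 1}, {"delta_pos": [0, 0, 0], "rot": [0, 0, 0.0617], "fingers": 1}, {"delta_pos": [0, 0, 0], "rot": [0, 0, 0.0617], "fingers": 1}])

```text
clock: 9.97
eef_pos: [640.7, 54.4, 180.1]
ee_rot: [-3.09, 0.566, -0.004]
force: [-0.9, -0.1, -0.9]
grip_width: 28.2
grip_force: 15.0
```

Emit:
drive_tool(increments=[{"delta_pos": [0.005, 0.0599, 0], "rot": [0, 0, 0], "fingers": 1}, {"delta_pos": [0.005, 0.0599, 0], "rot": [0, 0, 0], "fingers": 1}, {"delta_pos": [0.005, 0.0599, 0], "rot": [0, 0, 0], "fingers": 1}, {"delta_pos": [0.005, 0.0599, 0], "rot": [0, 0, 0], "fingers": 1}, {"delta_pos": [0.005, 0.0599, 0], "rot": [0, 0, 0], "fingers": 1}, {"delta_pos": [0.005, 0.0599, 0], "rot": [0, 0, 0], "fingers": 1}, {"delta_pos": [0.005, 0.0599, 0], "rot": [0, 0, 0], "fingers": 1}, {"delta_pos": [0, 0, 0], "rot": [0, 0, 0], "fingers": 1}, {"delta_pos": [0, 0, 0], "rot": [0, 0, 0], "fingers": 1}])

```text
clock: 10.72
eef_pos: [571.4, -190.3, 178.8]
ee_rot: [-3.09, 0.564, -0.001]
force: [0.3, -0.6, -0.8]
grip_width: 27.9
grip_force: 15.0
```

```bash
python3 plan.py 572.6,-188.9,90,-20.5 572.6,-188.9,11,-20.5
```

```text
t 10.7 pos [ 571.4 -190.3  178.8] a -20.7 grip 27.9 F [ 0.3 -0.6 -0.8] j [-0.34  0.44  1.71  0.    0.98  1.59]
[572.6, -188.9, 90.0, -20.5] | rot 1 x [-0.0001 -0.0003 -0.0023] | shift 3 x [ 0.0004 -0.0009  0.0494]
[572.6, -188.9, 11.0, -20.5] | rot 1 x [0. 0. 0.] | shift 3 x [ 0.     -0.      0.0439]
```

Still holding the bar. I lower it, release it and rise, then re-check the bars.

Emit:
drive_tool(increments=[{"delta_pos": [0, -0.0009, 0.0494], "rot": [0, 0, 0], "fingers": 1}, {"delta_pos": [0, -0.0009, 0.0494], "rot": [0, 0, 0], "fingers": 1}, {"delta_pos": [0, -0.0009, 0.0494], "rot": [0, 0, 0], "fingers": 1}, {"delta_pos": [0, 0, 0.044], "rot": [0, 0, 0], "fingers": 1}, {"delta_pos": [0, 0, 0.044], "rot": [0, 0, 0], "fingers": 1}, {"delta_pos": [0, 0, 0.042], "rot": [0, 0, 0], "fingers": 1}, {"delta_pos": [0, 0, 0], "rot": [0, 0, 0], "fingers": 1}])

```text
clock: 11.3
eef_pos: [571.1, -184.8, 7.9]
ee_rot: [-3.091, 0.556, 0.008]
force: [-0.5, 0.6, -0.7]
grip_width: 28.2
grip_force: 15.0
```

Emit:
drive_tool(increments=[{"delta_pos": [0, 0, 0], "rot": [0, 0, 0], "fingers": 0.5}, {"delta_pos": [0, 0, 0], "rot": [0, 0, 0], "fingers": 0.5}, {"delta_pos": [0, 0, 0], "rot": [0, 0, 0], "fingers": 0.5}, {"delta_pos": [0, 0, 0], "rot": [0, 0, 0], "fingers": 0.5}, {"delta_pos": [0, 0, -0.05], "rot": [0, 0, 0], "fingers": 0.5}, {"delta_pos": [0, 0, -0.06], "rot": [0, 0, 0], "fingers": 0.5}, {"delta_pos": [0, 0, -0.06], "rot": [0, 0, 0], "fingers": 0}, {"delta_pos": [0, 0, -0.06], "rot": [0, 0, 0], "fingers": 0}, {"delta_pos": [0, 0, -0.05], "rot": [0, 0, 0], "fingers": 0}])

```text
clock: 12.05
eef_pos: [573.1, -187.3, 183.4]
ee_rot: [3.091, -0.559, 0.005]
force: [0.5, 0.1, -0.1]
grip_width: 60.6
grip_force: 0.0
```

```bash
python3 bars.py;  python3 plan.py 483.3,138.2,180,19 483.3,138.2,50,19
```

```text
[205. 126.] ctr 780.4 130.7 size 60 30 ang 73.5 rgb [ 63. 124.  65.]
[196. 169.] ctr 643.5 151.2 size 60 29 ang 50.9 rgb [128. 108.  87.]
[198. 221.] ctr 483.6 138.2 size 60 29 ang -70.8 rgb [136. 115.  93.]
[235. 233.] ctr 449.4 24.7 size 59 28 ang 42.9 rgb [137. 115.  93.]
t 12.1 pos [ 576.2 -188.4  189.1] a -20.51 grip 64.6 F [ 1.7 -1.   3.2] j [-0.34  0.43  1.71  0.    0.99  1.59]
[483.3, 138.2, 180.0, 19.0] | rot 6 x [ 0.0004 -0.0013 -0.0766] | shift 10 x [ 0.0031 -0.0565  0.0015]
[483.3, 138.2, 50.0, 19.0] | rot 1 x [0. 0. 0.] | shift 4 x [ 0.     -0.      0.0542]
```

Emit:
drive_tool(increments=[{"delta_pos": [0, 0, 0], "rot": [0, 0, -0.0766], "fingers": 0}, {"delta_pos": [0, 0, 0], "rot": [0, 0, -0.0766], "fingers": 0}, {"delta_pos": [0, 0, 0], "rot": [0, 0, -0.0766], "fingers": 0}, {"delta_pos": [0, 0, 0], "rot": [0, 0, -0.0766], "fingers": 0}, {"delta_pos": [0, 0, 0], "rot": [0, 0, -0.0766], "fingers": 0}, {"delta_pos": [0, 0, 0], "rot": [0, 0, -0.0766], "fingers": 0}])

```text
clock: 12.6
eef_pos: [572.6, -187.2, 180.4]
ee_rot: [3.096, 0.527, 0.002]
force: [0.8, 0.1, 0.7]
grip_width: 88.2
grip_force: 0.0
```

Emit:
drive_tool(increments=[{"delta_pos": [0.003, -0.0565, 0], "rot": [0, 0, 0], "fingers": 0}, {"delta_pos": [0.003, -0.0565, 0], "rot": [0, 0, 0], "fingers": 0}, {"delta_pos": [0.003, -0.0565, 0], "rot": [0, 0, 0], "fingers": 0}, {"delta_pos": [0.003, -0.0565, 0], "rot": [0, 0, 0], "fingers": 0}, {"delta_pos": [0.003, -0.0565, 0], "rot": [0, 0, 0], "fingers": 0}, {"delta_pos": [0.003, -0.0565, 0], "rot": [0, 0, 0], "fingers": 0}, {"delta_pos": [0.003, -0.0565, 0], "rot": [0, 0, 0], "fingers": 0}, {"delta_pos": [0.003, -0.0565, 0], "rot": [0, 0, 0], "fingers": 0}, {"delta_pos": [0.003, -0.0565, 0], "rot": [0, 0, 0], "fingers": 0}, {"delta_pos": [0.003, -0.0565, 0], "rot": [0, 0, 0], "fingers": 0}])

```text
clock: 13.43
eef_pos: [478.7, 140.8, 180.4]
ee_rot: [-3.098, -0.518, -0.003]
force: [0.8, -0.1, 0.3]
grip_width: 87.7
grip_force: 0.0
```

Emit:
drive_tool(increments=[{"delta_pos": [0, 0, 0.054], "rot": [0, 0, 0], "fingers": 0}, {"delta_pos": [0, 0, 0.054], "rot": [0, 0, 0], "fingers": 0}, {"delta_pos": [0, 0, 0.054], "rot": [0, 0, 0], "fingers": 0}, {"delta_pos": [0, 0, 0.054], "rot": [0, 0, 0], "fingers": 0}, {"delta_pos": [0, 0, 0], "rot": [0, 0, 0], "fingers": 0}, {"delta_pos": [0, 0, 0], "rot": [0, 0, 0], "fingers": 0}, {"delta_pos": [0, 0, 0], "rot": [0, 0, 0], "fingers": 0}, {"delta_pos": [0, 0, 0], "rot": [0, 0, 0], "fingers": 0}])

```text
clock: 14.1
eef_pos: [480.8, 139.6, 52.1]
ee_rot: [-3.098, -0.518, -0.006]
force: [0.1, 0.3, 0.5]
grip_width: 87.8
grip_force: 0.0
```

```bash
cat > near.py <<'E'
import sys
from h import *
def near(x,y,r=50,lo=20,hi=33):
    im,d,P=snap("wrist"); W=world(P,d,True)
    m=(W[...,2]>lo)&(W[...,2]<hi)&(np.hypot(W[...,0]-x,W[...,1]-y)<r)
    (cx,cy),(a,b),g=cv2.minAreaRect(W[m][:,:2].astype(np.float32))
    if a<b:a,b,g=b,a,g+90
    print("near",m.sum(),round(cx,1),round(cy,1),"size",round(a),round(b),"ang",round((g+90)%180-90,1),"z",np.median(W[m][:,2]).round(1))
if __name__=="__main__": near(*map(float,sys.argv[1:]))
E
python3 plan.py 483.5,138.2,4.5,19;python3 near.py 483.5 138
```

```text
t 14.1 pos [480.8 139.6  52.1] a 18.98 grip 87.8 F [0.1 0.3 0.5] j [0.26 0.52 2.   0.   0.62 1.5 ]
[483.5, 138.2, 4.5, 19.0] | rot 1 x [ 0.0002 -0.0026 -0.0002] | shift 2 x [0.0017 0.0018 0.0397]
near 3520 483.4 139.3 size 60 29 ang -71.9 z 27.2
```

Emit:
drive_tool(increments=[{"delta_pos": [0.002, 0.001, 0.039], "rot": [0, 0, 0.01], "fingers": 0}, {"delta_pos": [0.002, 0.001, 0.039], "rot": [0, 0, 0], "fingers": 0}, {"delta_pos": [0, 0, 0], "rot": [0, 0, 0], "fingers": 0}, {"delta_pos": [0, 0, 0], "rot": [0, 0, 0], "fingers": 1}, {"delta_pos": [0, 0, 0], "rot": [0, 0, 0], "fingers": 1}, {"delta_pos": [0, 0, 0], "rot": [0, 0, 0], "fingers": 1}, {"delta_pos": [0, 0, 0], "rot": [0, 0, 0], "fingers": 1}, {"delta_pos": [0, 0, 0], "rot": [0, 0, 0], "fingers": 1}, {"delta_pos": [0, 0, 0], "rot": [0, 0, 0], "fingers": 1}], force=18)

```text
clock: 14.9
eef_pos: [482.6, 139.1, 4.2]
ee_rot: [-3.102, -0.495, -0.003]
force: [-1.0, -0.9, 7.2]
grip_width: 59.7
grip_force: 18.0
```

Run:
```python
from plan import *
c=np.array([567.2,-203.4]);g=np.radians(69.5);y=np.array([np.cos(g),np.sin(g)])
p=c-15.5*y;print(p)
plan([[483,138.5,180,18.2],[*p,180,69.5]])
```

```text
[ 561.77178559 -217.91841893]
t 14.9 pos [482.6 139.1   4.2] a 18.15 grip 59.7 F [-1.  -0.9  7.2] j [ 0.26  0.62  2.   -0.    0.52  1.51]
[483, 138.5, 180, 18.2] | rot 1 x [ 0.0001 -0.0012 -0.0006] | shift 5 x [ 0.0001  0.0002 -0.0586]
[np.float64(561.7717855904783), np.float64(-217.91841893335015), 180, 69.5] | rot 8 x [ 0.      0.     -0.0746] | shift 9 x [-0.0567  0.0368  0.    ]
```

Emit:
drive_tool(increments=[{"delta_pos": [0, 0, -0.0586], "rot": [0, 0, 0], "fingers": 1}, {"delta_pos": [0, 0, -0.0586], "rot": [0, 0, 0], "fingers": 1}, {"delta_pos": [0, 0, -0.0586], "rot": [0, 0, 0], "fingers": 1}, {"delta_pos": [0, 0, -0.0586], "rot": [0, 0, 0], "fingers": 1}, {"delta_pos": [0, 0, -0.0586], "rot": [0, 0, 0], "fingers": 1}, {"delta_pos": [0, 0, 0], "rot": [0, 0, -0.0746], "fingers": 1}, {"delta_pos": [0, 0, 0], "rot": [0, 0, -0.0746], "fingers": 1}, {"delta_pos": [0, 0, 0], "rot": [0, 0, -0.0746], "fingers": 1}, {"delta_pos": [0, 0, 0], "rot": [0, 0, -0.0746], "fingers": 1}, {"delta_pos": [0, 0, 0], "rot": [0, 0, -0.0746], "fingers": 1}])

```text
clock: 15.73
eef_pos: [481.6, 138.9, 179.4]
ee_rot: [2.841, 1.341, 0.001]
force: [0.3, 0.2, -0.4]
grip_width: 59.9
grip_force: 17.9
```

Emit:
drive_tool(increments=[{"delta_pos": [0, 0, 0], "rot": [0, 0, -0.0746], "fingers": 1}, {"delta_pos": [0, 0, 0], "rot": [0, 0, -0.0746], "fingers": 1}, {"delta_pos": [0, 0, 0], "rot": [0, 0, -0.0746], "fingers": 1}, {"delta_pos": [-0.051, 0.0331, 0], "rot": [0, 0, 0], "fingers": 1}, {"delta_pos": [-0.051, 0.0331, 0], "rot": [0, 0, 0], "fingers": 1}, {"delta_pos": [-0.051, 0.0331, 0], "rot": [0, 0, 0], "fingers": 1}, {"delta_pos": [-0.051, 0.0331, 0], "rot": [0, 0, 0], "fingers": 1}, {"delta_pos": [-0.051, 0.0331, 0], "rot": [0, 0, 0], "fingers": 1}, {"delta_pos": [-0.051, 0.0331, 0], "rot": [0, 0, 0], "fingers": 1}, {"delta_pos": [-0.051, 0.0331, 0], "rot": [0, 0, 0], "fingers": 1}])

```text
clock: 16.57
eef_pos: [536.6, -112.2, 179.3]
ee_rot: [2.582, 1.789, 0.0]
force: [0.0, 0.3, -0.6]
grip_width: 59.7
grip_force: 17.9
```

Emit:
drive_tool(increments=[{"delta_pos": [-0.051, 0.0331, 0], "rot": [0, 0, 0], "fingers": 1}, {"delta_pos": [-0.051, 0.0331, 0], "rot": [0, 0, 0], "fingers": 1}, {"delta_pos": [-0.051, 0.0331, 0], "rot": [0, 0, 0], "fingers": 1}, {"delta_pos": [0, 0, 0], "rot": [0, 0, 0], "fingers": 1}, {"delta_pos": [0, 0, 0], "rot": [0, 0, 0], "fingers": 1}, {"delta_pos": [0, 0, 0], "rot": [0, 0, 0], "fingers": 1}, {"delta_pos": [0, 0, 0], "rot": [0, 0, 0], "fingers": 1}])

```text
clock: 17.15
eef_pos: [559.7, -216.1, 178.8]
ee_rot: [-2.581, -1.79, 0.001]
force: [0.1, 0.7, -0.1]
grip_width: 59.7
grip_force: 17.9
```

```bash
python3 plan.py 561.8,-217.9,90,69.5 561.8,-217.9,11,69.5
python3 - <<'E'
from h import *
im,d,P=snap("wrist","pics/w2.png"); W=world(P,d,True)
dd=np.hypot(W[...,0]-567,W[...,1]+203.4)<68
m=dd&(W[...,2]>22)&(W[...,2]<40)
print("in drum",m.sum(),cv2.minAreaRect(W[m][:,:2].astype(np.float32)),np.median(W[m][:,2]))
E
```

```text
t 17.1 pos [ 559.7 -216.1  178.8] a 69.48 grip 59.7 F [ 0.1  0.7 -0.1] j [-0.39  0.44  1.72  0.    0.98 -0.03]
[561.8, -217.9, 90.0, 69.5] | rot 1 x [-0.0006 -0.0001 -0.0002] | shift 3 x [-0.0005  0.0014  0.0493]
[561.8, -217.9, 11.0, 69.5] | rot 1 x [0. 0. 0.] | shift 3 x [-0.     -0.      0.0439]
in drum 1481 ((530.8719482421875, -210.22174072265625), (28.760557174682617, 60.150264739990234), 69.4713363647461) 32.15108000334408
```

View pics/w2.png

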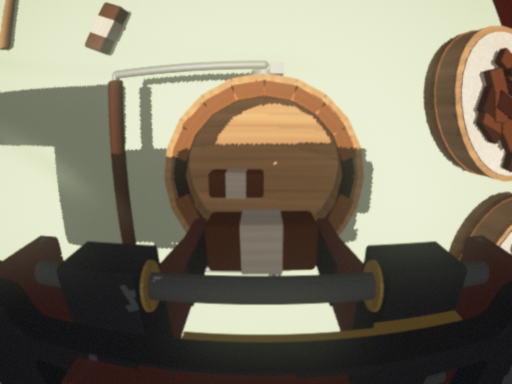

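The wrist view shows the first bar in the drum at pixels (209-264,184), which is drum coordinates (-31,-19). It has been knocked from where I put it. I'll set the second bar at y=+32, then re-centre the first.

```bash
python3 plan.py 578.4,-173.4,178,69.5 578.4,-173.4,11,69.5
```

```text
t 17.2 pos [ 559.9 -216.   178.9] a 69.51 grip 60.2 F [-0.1 -0.2 -0.2] j [-0.39  0.44  1.72  0.    0.98 -0.03]
[578.4, -173.4, 178.0, 69.5] | rot 1 x [-0.0005 -0.0001  0.0001] | shift 2 x [0.0387 0.002  0.0007]
[578.4, -173.4, 11.0, 69.5] | rot 1 x [0. 0. 0.] | shift 5 x [-0.     -0.      0.0557]
```

Emit:
drive_tool(increments=[{"delta_pos": [0.0387, 0.002, 0], "rot": [0, 0, 0], "fingers": 1}, {"delta_pos": [0.0387, 0.002, 0], "rot": [0, 0, 0], "fingers": 1}, {"delta_pos": [0, 0, 0.055], "rot": [0, 0, 0], "fingers": 1}, {"delta_pos": [0, 0, 0.055], "rot": [0, 0, 0], "fingers": 1}, {"delta_pos": [0, 0, 0.04], "rot": [0, 0, 0], "fingers": 1}, {"delta_pos": [0, 0, 0], "rot": [0, 0, 0], "fingers": 1}, {"delta_pos": [0, 0, 0], "rot": [0, 0, 0], "fingers": 1}])

```text
clock: 17.78
eef_pos: [578.0, -173.4, 88.2]
ee_rot: [-2.579, -1.79, 0.003]
force: [0.2, -0.7, -0.1]
grip_width: 60.1
grip_force: 17.9
```

```bash
python3 plan.py 578.4,-173.4,11,69.5
```

```text
t 17.8 pos [ 578.  -173.4   88.2] a 69.52 grip 60.1 F [ 0.2 -0.7 -0.1] j [-0.31  0.57  1.76  0.    0.82  0.05]
[578.4, -173.4, 11.0, 69.5] | rot 1 x [-0.002   0.0001  0.0002] | shift 3 x [0.0001 0.0002 0.0429]
```

Emit:
drive_tool(increments=[{"delta_pos": [0, 0, 0.043], "rot": [0, 0, 0], "fingers": 1}, {"delta_pos": [0, 0, 0.043], "rot": [0, 0, 0], "fingers": 1}, {"delta_pos": [0, 0, 0.042], "rot": [0, 0, 0], "fingers": 1}, {"delta_pos": [0, 0, 0], "rot": [0, 0, 0], "fingers": 1}, {"delta_pos": [0, 0, 0], "rot": [0, 0, 0], "fingers": 1}, {"delta_pos": [0, 0, 0], "rot": [0, 0, 0], "fingers": 0.22}, {"delta_pos": [0, 0, 0], "rot": [0, 0, 0], "fingers": 0.22}, {"delta_pos": [0, 0, 0], "rot": [0, 0, 0], "fingers": 0.22}])

```text
clock: 18.45
eef_pos: [580.3, -175.1, 14.2]
ee_rot: [2.58, 1.788, 0.003]
force: [0.1, -0.4, -0.7]
grip_width: 68.4
grip_force: 0.0
```

Emit:
drive_tool(increments=[{"delta_pos": [0, 0, -0.03], "rot": [0, 0, 0], "fingers": 0.22}, {"delta_pos": [0, 0, -0.06], "rot": [0, 0, 0], "fingers": 0.22}, {"delta_pos": [0, 0, -0.06], "rot": [0, 0, 0], "fingers": 0.22}, {"delta_pos": [0, 0, -0.06], "rot": [0, 0, 0], "fingers": 0.22}, {"delta_pos": [0, 0, -0.06], "rot": [0, 0, 0], "fingers": 0.22}, {"delta_pos": [0, 0, 0], "rot": [0, 0, 0], "fingers": 0.55}, {"delta_pos": [0, 0, 0], "rot": [0, 0, 0], "fingers": 0.55}])

```text
clock: 19.03
eef_pos: [580.6, -175.3, 177.8]
ee_rot: [2.578, 1.786, 0.006]
force: [-0.2, 0.5, -0.1]
grip_width: 58.1
grip_force: 0.0
```

```bash
cat > drum.py <<'E'
from h import *
C=np.array([567.2,-203.4]);g=np.radians(-20.5);X=np.array([np.cos(g),np.sin(g)]);Y=np.array([-X[1],X[0]])
def wpt(x,y): return C+x*X+y*Y
def look(cam="wrist",fn=None,levels=((22,40),(48,66))):
    im,d,P=snap(cam,fn); W=world(P,d,cam=="wrist"); q=W[...,:2]-C; dx=q@X; dy=q@Y
    for lo,hi in levels:
        m=((np.hypot(dx,dy)<76)&(W[...,2]>lo)&(W[...,2]<hi)).astype(np.uint8)
        n,L,S,_=cv2.connectedComponentsWithStats(m,connectivity=4)
        for i in range(1,n):
            if S[i,4]>(25 if cam=="top" else 250):
                k=L==i;(cx,cy),(a,b),t=cv2.minAreaRect(np.stack([dx[k],dy[k]],-1).astype(np.float32))
                if a<b:a,b,t=b,a,t+90
                print(cam,"drum xy",round(cx,1),round(cy,1),"size",round(a),round(b),"ang",round((t+90)%180-90,1),"z",np.median(W[k][:,2]).round(1),S[i,4])
if __name__=="__main__": look("wrist","pics/w3.png"); look("top")
E
python3 drum.py; python3 bars.py; python3 plan.py
```

```text
wrist drum xy 1.0 32.5 size 59 29 ang 0.4 z 32.2 1491
wrist drum xy -31.2 -19.2 size 59 29 ang -0.0 z 32.1 1210
[205. 126.] ctr 780.9 130.8 size 60 29 ang 71.4 rgb [ 63. 123.  65.]
[196. 169.] ctr 643.8 151.9 size 60 29 ang 50.6 rgb [126. 106.  85.]
[235. 233.] ctr 449.2 24.5 size 59 28 ang 42.9 rgb [135. 114.  92.]
t 19.2 pos [ 578.  -174.5  173.2] a 69.43 grip 46.4 F [ 0.2  0.6 -0.2] j [-0.31  0.45  1.71 -0.    0.98  0.05]
```

View pics/w3.png

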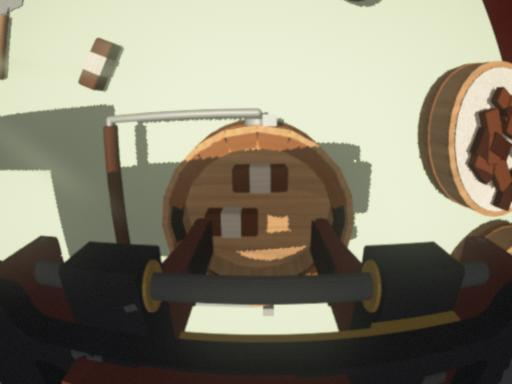

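Both bars in the drum are clear in view, at (260,178) and (231,221). I re-grip the offset one across its width.

Run:
```python
from plan import *
from drum import wpt
p=wpt(-31.2,-20); q=wpt(0,-17)
plan([[*p,174,159.5],[*p,100,159.5],[*p,10,159.5],[*p,13,159.5],[*q,13,159.5]])
```

```text
t 19.2 pos [ 578.  -174.5  173.2] a 69.43 grip 46.4 F [ 0.2  0.6 -0.2] j [-0.31  0.45  1.71 -0.    0.98  0.05]
[np.float64(530.9716800702606), np.float64(-211.20697348967258), 174, 159.5] | rot 13 x [-0.0001 -0.0001 -0.0806] | shift 2 x [ 0.0259 -0.0424 -0.0006]
[np.float64(530.9716800702606), np.float64(-211.20697348967258), 100, 159.5] | rot 1 x [0. 0. 0.] | shift 3 x [ 0.     -0.      0.0411]
[np.float64(530.9716800702606), np.float64(-211.20697348967258), 10, 159.5] | rot 1 x [0. 0. 0.] | shift 3 x [ 0.   -0.    0.05]
[np.float64(530.9716800702606), np.float64(-211.20697348967258), 13, 159.5] | rot 1 x [0. 0. 0.] | shift 1 x [ 0.     0.    -0.005]
[np.float64(561.2464745185891), np.float64(-219.32342721722276), 13, 159.5] | rot 1 x [0. 0. 0.] | shift 1 x [-0.052  0.005  0.   ]
```

Emit:
drive_tool(increments=[{"delta_pos": [0, 0, 0], "rot": [0, 0, -0.0806], "fingers": 0.55}, {"delta_pos": [0, 0, 0], "rot": [0, 0, -0.0806], "fingers": 0.55}, {"delta_pos": [0, 0, 0], "rot": [0, 0, -0.0806], "fingers": 0.55}, {"delta_pos": [0, 0, 0], "rot": [0, 0, -0.0806], "fingers": 0.55}, {"delta_pos": [0, 0, 0], "rot": [0, 0, -0.0806], "fingers": 0.55}, {"delta_pos": [0, 0, 0], "rot": [0, 0, -0.0806], "fingers": 0.55}, {"delta_pos": [0, 0, 0], "rot": [0, 0, -0.0806], "fingers": 0.55}, {"delta_pos": [0, 0, 0], "rot": [0, 0, -0.0806], "fingers": 0.55}, {"delta_pos": [0, 0, 0], "rot": [0, 0, -0.0806], "fingers": 0.55}, {"delta_pos": [0, 0, 0], "rot": [0, 0, -0.0806], "fingers": 0.55}])

```text
clock: 20.02
eef_pos: [577.7, -174.4, 172.0]
ee_rot: [-1.098, -2.94, 0.0]
force: [0.6, 0.6, 0.1]
grip_width: 39.2
grip_force: 0.0
```

Emit:
drive_tool(increments=[{"delta_pos": [0, 0, 0], "rot": [0, 0, -0.0806], "fingers": 0.55}, {"delta_pos": [0, 0, 0], "rot": [0, 0, -0.0806], "fingers": 0.55}, {"delta_pos": [0, 0, 0], "rot": [0, 0, -0.0806], "fingers": 0.55}, {"delta_pos": [0.0259, -0.0424, 0], "rot": [0, 0, 0], "fingers": 0.55}, {"delta_pos": [0.0259, -0.0424, 0], "rot": [0, 0, 0], "fingers": 0.55}, {"delta_pos": [0, 0, 0.06], "rot": [0, 0, 0], "fingers": 0.55}, {"delta_pos": [0, 0, 0.06], "rot": [0, 0, 0], "fingers": 0.55}, {"delta_pos": [0, 0, 0], "rot": [0, 0, 0], "fingers": 0.55}, {"delta_pos": [0, 0, 0], "rot": [0, 0, 0], "fingers": 0.55}, {"delta_pos": [0, 0, 0], "rot": [0, 0, 0], "fingers": 0.55}])

```text
clock: 20.85
eef_pos: [532.2, -211.4, 102.3]
ee_rot: [-0.559, -3.091, -0.0]
force: [-0.6, 0.6, 0.4]
grip_width: 39.2
grip_force: 0.0
```

```bash
python3 plan.py 531,-211.2,10,159.5
```

```text
t 20.9 pos [ 532.2 -211.4  102.3] a 159.5 grip 39.2 F [-0.6  0.6  0.4] j [-0.4   0.51  1.82  0.    0.81 -1.61]
[531.0, -211.2, 10.0, 159.5] | rot 1 x [ 0.     -0.0005  0.    ] | shift 3 x [ 0.0007 -0.0001  0.0513]
```

Emit:
drive_tool(increments=[{"delta_pos": [0, 0, 0.051], "rot": [0, 0, 0], "fingers": 0.55}, {"delta_pos": [0, 0, 0.051], "rot": [0, 0, 0], "fingers": 0.55}, {"delta_pos": [0, 0, 0.05], "rot": [0, 0, 0], "fingers": 0.55}, {"delta_pos": [0, 0, 0], "rot": [0, 0, 0], "fingers": 0.55}, {"delta_pos": [0, 0, 0], "rot": [0, 0, 0], "fingers": 1}, {"delta_pos": [0, 0, 0], "rot": [0, 0, 0], "fingers": 1}, {"delta_pos": [0, 0, 0], "rot": [0, 0, 0], "fingers": 1}, {"delta_pos": [0, 0, 0], "rot": [0, 0, 0], "fingers": 1}], force=12)

```text
clock: 21.52
eef_pos: [533.5, -212.1, 13.2]
ee_rot: [0.559, 3.088, -0.001]
force: [0.5, 0.3, 7.6]
grip_width: 27.8
grip_force: 12.0
```

Emit:
drive_tool(increments=[{"delta_pos": [0, 0, -0.005], "rot": [0, 0, 0], "fingers": 1}, {"delta_pos": [-0.026, 0.0025, 0], "rot": [0, 0, 0], "fingers": 1}, {"delta_pos": [-0.026, 0.0025, 0], "rot": [0, 0, 0], "fingers": 1}, {"delta_pos": [0, 0, 0], "rot": [0, 0, 0], "fingers": 1}, {"delta_pos": [0, 0, 0.003], "rot": [0, 0, 0], "fingers": 1}, {"delta_pos": [0, 0, 0], "rot": [0, 0, 0], "fingers": 1}])

```text
clock: 22.02
eef_pos: [562.7, -219.8, 12.9]
ee_rot: [0.559, 3.089, -0.001]
force: [2.8, -2.4, 4.4]
grip_width: 27.9
grip_force: 12.0
```

Emit:
drive_tool(increments=[{"delta_pos": [0, 0, 0], "rot": [0, 0, 0], "fingers": 0.55}, {"delta_pos": [0, 0, 0], "rot": [0, 0, 0], "fingers": 0.55}, {"delta_pos": [0, 0, 0], "rot": [0, 0, 0], "fingers": 0.55}, {"delta_pos": [0, 0, -0.03], "rot": [0, 0, 0], "fingers": 0.55}, {"delta_pos": [0, 0, -0.06], "rot": [0, 0, 0], "fingers": 0.55}, {"delta_pos": [0, 0, -0.06], "rot": [0, 0, 0], "fingers": 0.55}, {"delta_pos": [0, 0, -0.06], "rot": [0, 0, 0], "fingers": 0}, {"delta_pos": [0, 0, -0.06], "rot": [0, 0, 0], "fingers": 0}])

```text
clock: 22.68
eef_pos: [561.1, -219.2, 175.2]
ee_rot: [-0.559, -3.09, -0.001]
force: [0.7, 0.3, -0.2]
grip_width: 49.6
grip_force: 0.0
```

```bash
python3 drum.py; python3 bars.py; python3 plan.py 449.3,24.7,174,132.7  449.3,24.7,50,132.7
```

```text
wrist drum xy -1.4 -16.6 size 60 29 ang -0.4 z 32.2 1472
wrist drum xy 1.0 32.8 size 60 29 ang 1.9 z 32.2 1476
top drum xy 0.1 31.9 size 57 29 ang 2.0 z 31.1 171
[205. 126.] ctr 781.8 130.5 size 60 31 ang 73.8 rgb [ 64. 126.  66.]
[196. 169.] ctr 643.8 151.9 size 63 28 ang 51.4 rgb [130. 110.  88.]
[301. 193.] ctr 577.1 -173.1 size 56 28 ang -19.1 rgb [106.  89.  71.]
[235. 233.] ctr 449.2 24.5 size 60 28 ang 42.7 rgb [139. 117.  95.]
[194. 287.] ctr 288.4 141.4 size 74 18 ang 67.3 rgb [146. 114.  76.]
t 22.8 pos [ 563.5 -220.2  177. ] a 159.49 grip 61.4 F [-1.  -0.1 -0.2] j [-0.39  0.45  1.71 -0.    0.98 -1.6 ]
[449.3, 24.7, 174.0, 132.7] | rot 4 x [0.0002 0.0009 0.0779] | shift 8 x [0.0536 0.0171 0.0006]
[449.3, 24.7, 50.0, 132.7] | rot 1 x [0. 0. 0.] | shift 4 x [-0.     -0.      0.0517]
```

Emit:
drive_tool(increments=[{"delta_pos": [0, 0, 0], "rot": [0, 0, 0.0779], "fingers": 0}, {"delta_pos": [0, 0, 0], "rot": [0, 0, 0.0779], "fingers": 0}, {"delta_pos": [0, 0, 0], "rot": [0, 0, 0.0779], "fingers": 0}, {"delta_pos": [0, 0, 0], "rot": [0, 0, 0.0779], "fingers": 0}, {"delta_pos": [0, 0, 0], "rot": [0, 0, 0], "fingers": 0}])

```text
clock: 23.25
eef_pos: [560.8, -219.0, 172.0]
ee_rot: [-1.265, -2.872, 0.0]
force: [-0.1, 1.1, 0.7]
grip_width: 87.7
grip_force: 0.0
```

Emit:
drive_tool(increments=[{"delta_pos": [0.0536, 0.0171, 0], "rot": [0, 0, 0], "fingers": 0}, {"delta_pos": [0.0536, 0.0171, 0], "rot": [0, 0, 0], "fingers": 0}, {"delta_pos": [0.0536, 0.0171, 0], "rot": [0, 0, 0], "fingers": 0}, {"delta_pos": [0.0536, 0.0171, 0], "rot": [0, 0, 0], "fingers": 0}, {"delta_pos": [0.0536, 0.0171, 0], "rot": [0, 0, 0], "fingers": 0}, {"delta_pos": [0.0536, 0.0171, 0], "rot": [0, 0, 0], "fingers": 0}, {"delta_pos": [0.0536, 0.0171, 0], "rot": [0, 0, 0], "fingers": 0}, {"delta_pos": [0.0536, 0.0171, 0], "rot": [0, 0, 0], "fingers": 0}, {"delta_pos": [0, 0, 0.05], "rot": [0, 0, 0], "fingers": 0}, {"delta_pos": [0, 0, 0.05], "rot": [0, 0, 0], "fingers": 0}])

```text
clock: 24.08
eef_pos: [447.8, 26.7, 114.0]
ee_rot: [1.248, 2.88, 0.002]
force: [-0.6, 0.5, -1.0]
grip_width: 87.9
grip_force: 0.0
```

Emit:
drive_tool(increments=[{"delta_pos": [0, 0, 0.05], "rot": [0, 0, 0], "fingers": 0}, {"delta_pos": [0, 0, 0.05], "rot": [0, 0, 0], "fingers": 0}, {"delta_pos": [0, 0, 0], "rot": [0, 0, 0], "fingers": 0}, {"delta_pos": [0, 0, 0], "rot": [0, 0, 0], "fingers": 0}, {"delta_pos": [0, 0, 0], "rot": [0, 0, 0], "fingers": 0}, {"delta_pos": [0, 0, 0], "rot": [0, 0, 0], "fingers": 0}])

```text
clock: 24.58
eef_pos: [449.0, 25.1, 55.5]
ee_rot: [1.258, 2.876, 0.001]
force: [-0.8, 0.3, 0.5]
grip_width: 87.6
grip_force: 0.0
```

```bash
python3 near.py 449.3 24.7; python3 plan.py 449.5,24.8,4.5,132.7
```

```text
near 3374 449.0 25.7 size 60 29 ang 43.3 z 27.2
t 24.6 pos [449.1  25.1  55.6] a 132.74 grip 87.7 F [0.8 0.  0.8] j [ 0.03  0.47  2.11  0.    0.57 -0.72]
[449.5, 24.8, 4.5, 132.7] | rot 1 x [0.0015 0.0013 0.0005] | shift 2 x [-0.0004  0.      0.0426]
```

Emit:
drive_tool(increments=[{"delta_pos": [0, 0, 0.0425], "rot": [0, 0, 0], "fingers": 0}, {"delta_pos": [0, 0, 0.0425], "rot": [0, 0, 0], "fingers": 0}, {"delta_pos": [0, 0, 0], "rot": [0, 0, 0], "fingers": 0}, {"delta_pos": [0, 0, 0], "rot": [0, 0, 0], "fingers": 1}, {"delta_pos": [0, 0, 0], "rot": [0, 0, 0], "fingers": 1}, {"delta_pos": [0, 0, 0], "rot": [0, 0, 0], "fingers": 1}, {"delta_pos": [0, 0, 0], "rot": [0, 0, 0], "fingers": 1}, {"delta_pos": [0, 0, 0], "rot": [0, 0, 0], "fingers": 1}, {"delta_pos": [0, 0, 0], "rot": [0, 0, 0], "fingers": 1}], force=18)

```text
clock: 25.38
eef_pos: [448.9, 25.2, 4.2]
ee_rot: [1.259, 2.876, 0.002]
force: [-1.9, 0.4, 9.3]
grip_width: 59.7
grip_force: 18.0
```

Run:
```python
from plan import *
from drum import wpt
p=wpt(-15,8);print(p)
plan([[449,25.1,180,132.7],[*p,180,159.5],[*p,37,159.5]])
```

```text
[ 555.95157621 -190.65351177]
t 25.4 pos [448.9  25.2   4.2] a 132.71 grip 59.7 F [-1.9  0.4  9.3] j [ 0.03  0.58  2.11  0.    0.45 -0.72]
[449, 25.1, 180, 132.7] | rot 1 x [0.0011 0.001  0.0001] | shift 5 x [-0.     -0.     -0.0586]
[np.float64(555.9515762113498), np.float64(-190.65351176712082), 180, 159.5] | rot 4 x [ 0.     0.    -0.078] | shift 5 x [-0.0586 -0.0549 -0.    ]
[np.float64(555.9515762113498), np.float64(-190.65351176712082), 37, 159.5] | rot 1 x [0. 0. 0.] | shift 4 x [ 0.     -0.      0.0596]
```

Shift of 0.293/0.2745 in total, so 6 rows of (-0.0488,-0.0457).

Emit:
drive_tool(increments=[{"delta_pos": [0, 0, -0.0586], "rot": [0, 0, 0], "fingers": 1}, {"delta_pos": [0, 0, -0.0586], "rot": [0, 0, 0], "fingers": 1}, {"delta_pos": [0, 0, -0.0586], "rot": [0, 0, 0], "fingers": 1}, {"delta_pos": [0, 0, -0.0586], "rot": [0, 0, 0], "fingers": 1}, {"delta_pos": [0, 0, -0.0586], "rot": [0, 0, 0], "fingers": 1}, {"delta_pos": [0, 0, 0], "rot": [0, 0, -0.078], "fingers": 1}, {"delta_pos": [0, 0, 0], "rot": [0, 0, -0.078], "fingers": 1}, {"delta_pos": [0, 0, 0], "rot": [0, 0, -0.078], "fingers": 1}, {"delta_pos": [0, 0, 0], "rot": [0, 0, -0.078], "fingers": 1}])

```text
clock: 26.13
eef_pos: [447.9, 25.1, 179.7]
ee_rot: [0.549, 3.092, 0.0]
force: [-0.3, 0.1, -0.2]
grip_width: 59.7
grip_force: 18.0
```

Emit:
drive_tool(increments=[{"delta_pos": [-0.0488, -0.0457, 0], "rot": [0, 0, 0], "fingers": 1}, {"delta_pos": [-0.0488, -0.0457, 0], "rot": [0, 0, 0], "fingers": 1}, {"delta_pos": [-0.0488, -0.0457, 0], "rot": [0, 0, 0], "fingers": 1}, {"delta_pos": [-0.0488, -0.0457, 0], "rot": [0, 0, 0], "fingers": 1}, {"delta_pos": [-0.0488, -0.0457, 0], "rot": [0, 0, 0], "fingers": 1}, {"delta_pos": [-0.0488, -0.0457, 0], "rot": [0, 0, 0], "fingers": 1}, {"delta_pos": [0, 0, 0.06], "rot": [0, 0, 0], "fingers": 1}, {"delta_pos": [0, 0, 0.06], "rot": [0, 0, 0], "fingers": 1}, {"delta_pos": [0, 0, 0], "rot": [0, 0, 0], "fingers": 1}, {"delta_pos": [0, 0, 0], "rot": [0, 0, 0], "fingers": 1}])

```text
clock: 26.97
eef_pos: [553.2, -189.9, 105.7]
ee_rot: [-0.558, -3.087, -0.001]
force: [0.3, 0.2, -0.7]
grip_width: 59.8
grip_force: 18.0
```

Emit:
drive_tool(increments=[{"delta_pos": [0, 0, 0], "rot": [0, 0, 0], "fingers": 1}, {"delta_pos": [0, 0, 0], "rot": [0, 0, 0], "fingers": 1}])

```text
clock: 27.13
eef_pos: [556.3, -190.5, 109.2]
ee_rot: [0.557, 3.088, -0.001]
force: [0.5, -0.3, -0.6]
grip_width: 59.8
grip_force: 18.0
```

```bash
python3 plan.py 556,-190.7,37,159.5; python3 drum.py
```

```text
t 27.1 pos [ 556.3 -190.5  109.2] a 159.56 grip 59.8 F [ 0.5 -0.3 -0.6] j [-0.35  0.52  1.79 -0.    0.83 -1.56]
[556.0, -190.7, 37.0, 159.5] | rot 1 x [-0.      0.0022  0.0007] | shift 3 x [ 0.0001 -0.0002  0.0401]
wrist drum xy -17.0 -16.8 size 29 29 ang 89.4 z 32.1 1157
wrist drum xy -15.8 32.2 size 28 26 ang 89.9 z 32.0 1015
```

Emit:
drive_tool(increments=[{"delta_pos": [0, 0, 0.04], "rot": [0, 0, 0], "fingers": 1}, {"delta_pos": [0, 0, 0.04], "rot": [0, 0, 0], "fingers": 1}, {"delta_pos": [0, 0, 0.039], "rot": [0, 0, 0], "fingers": 1}, {"delta_pos": [0, 0, 0], "rot": [0, 0, 0], "fingers": 1}, {"delta_pos": [0, 0, 0], "rot": [0, 0, 0], "fingers": 1}])

```text
clock: 27.65
eef_pos: [555.1, -190.3, 36.0]
ee_rot: [-0.558, -3.091, -0.0]
force: [0.3, -0.9, -0.5]
grip_width: 60.1
grip_force: 18.0
```

Emit:
drive_tool(increments=[{"delta_pos": [0, 0, 0], "rot": [0, 0, 0], "fingers": 0.22}, {"delta_pos": [0, 0, 0], "rot": [0, 0, 0], "fingers": 0.22}, {"delta_pos": [0, 0, 0], "rot": [0, 0, 0], "fingers": 0.22}, {"delta_pos": [0, 0, -0.03], "rot": [0, 0, 0], "fingers": 0.22}, {"delta_pos": [0, 0, -0.06], "rot": [0, 0, 0], "fingers": 0.22}, {"delta_pos": [0, 0, -0.06], "rot": [0, 0, 0], "fingers": 0.22}, {"delta_pos": [0, 0, -0.06], "rot": [0, 0, 0], "fingers": 0}, {"delta_pos": [0, 0, -0.03], "rot": [0, 0, 0], "fingers": 0}, {"delta_pos": [0, 0, 0], "rot": [0, 0, 0], "fingers": 0}, {"delta_pos": [0, 0, 0], "rot": [0, 0, 0], "fingers": 0}])

```text
clock: 28.48
eef_pos: [555.7, -190.7, 181.3]
ee_rot: [0.558, 3.088, -0.001]
force: [-0.1, 0.6, -0.0]
grip_width: 87.3
grip_force: 0.0
```

```bash
python3 drum.py; python3 bars.py; python3 plan.py 643.7,151.7,180,141 643.7,151.7,50,141
```

```text
wrist drum xy -0.3 8.4 size 79 60 ang 88.0 z 32.2 1611
wrist drum xy -15.4 8.4 size 60 28 ang 89.5 z 58.2 1700
top drum xy -15.6 41.5 size 25 8 ang 2.0 z 30.6 26
[204. 126.] ctr 780.8 130.6 size 59 30 ang 74.5 rgb [ 63. 123.  65.]
[196. 169.] ctr 643.7 151.7 size 61 29 ang 50.6 rgb [128. 108.  86.]
t 28.6 pos [ 554.  -190.1  178.2] a 159.52 grip 87.7 F [0.3 0.9 0.6] j [-0.35  0.42  1.75 -0.    0.97 -1.56]
[643.7, 151.7, 180.0, 141.0] | rot 3 x [-0.0001 -0.0005  0.0718] | shift 9 x [ 0.0269  0.0596 -0.0003]
[643.7, 151.7, 50.0, 141.0] | rot 1 x [0. 0. 0.] | shift 4 x [-0.     -0.      0.0542]
```

Emit:
drive_tool(increments=[{"delta_pos": [0, 0, 0], "rot": [0, 0, 0.0718], "fingers": 0}, {"delta_pos": [0, 0, 0], "rot": [0, 0, 0.0718], "fingers": 0}, {"delta_pos": [0, 0, 0], "rot": [0, 0, 0.0718], "fingers": 0}])

```text
clock: 28.88
eef_pos: [554.0, -190.1, 177.6]
ee_rot: [-1.055, -2.956, -0.0]
force: [0.5, -0.3, 1.2]
grip_width: 88.2
grip_force: 0.0
```

Emit:
drive_tool(increments=[{"delta_pos": [0.0269, 0.0596, 0], "rot": [0, 0, 0], "fingers": 0}, {"delta_pos": [0.0269, 0.0596, 0], "rot": [0, 0, 0], "fingers": 0}, {"delta_pos": [0.0269, 0.0596, 0], "rot": [0, 0, 0], "fingers": 0}, {"delta_pos": [0.0269, 0.0596, 0], "rot": [0, 0, 0], "fingers": 0}, {"delta_pos": [0.0269, 0.0596, 0], "rot": [0, 0, 0], "fingers": 0}, {"delta_pos": [0.0269, 0.0596, 0], "rot": [0, 0, 0], "fingers": 0}, {"delta_pos": [0.0269, 0.0596, 0], "rot": [0, 0, 0], "fingers": 0}, {"delta_pos": [0.0269, 0.0596, 0], "rot": [0, 0, 0], "fingers": 0}, {"delta_pos": [0.0269, 0.0596, 0], "rot": [0, 0, 0], "fingers": 0}])

```text
clock: 29.63
eef_pos: [643.8, 152.9, 177.4]
ee_rot: [-1.047, -2.959, 0.003]
force: [0.7, -0.8, -0.3]
grip_width: 87.9
grip_force: 0.0
```

Emit:
drive_tool(increments=[{"delta_pos": [0, 0, 0.052], "rot": [0, 0, 0], "fingers": 0}, {"delta_pos": [0, 0, 0.052], "rot": [0, 0, 0], "fingers": 0}, {"delta_pos": [0, 0, 0.052], "rot": [0, 0, 0], "fingers": 0}, {"delta_pos": [0, 0, 0.052], "rot": [0, 0, 0], "fingers": 0}, {"delta_pos": [0, 0, 0], "rot": [0, 0, 0], "fingers": 0}, {"delta_pos": [0, 0, 0], "rot": [0, 0, 0], "fingers": 0}, {"delta_pos": [0, 0, 0], "rot": [0, 0, 0], "fingers": 0}, {"delta_pos": [0, 0, 0], "rot": [0, 0, 0], "fingers": 0}])

```text
clock: 30.3
eef_pos: [646.0, 151.2, 56.6]
ee_rot: [1.048, 2.959, 0.002]
force: [-0.0, -0.0, 0.2]
grip_width: 87.6
grip_force: 0.0
```

```bash
python3 near.py 643.7 151.7; python3 plan.py 643.9,152,4.5,141
```

```text
near 3374 643.2 152.9 size 60 29 ang 51.4 z 27.2
t 30.4 pos [646.1 151.3  56.8] a 140.99 grip 87.9 F [ 0.7 -0.5  0.4] j [ 0.21  0.68  1.62  0.    0.83 -0.68]
[643.9, 152.0, 4.5, 141.0] | rot 1 x [ 0.0017  0.0014 -0.0001] | shift 2 x [ 0.0018 -0.0007  0.0436]
```

Emit:
drive_tool(increments=[{"delta_pos": [0.0025, -0.0003, 0.0435], "rot": [0, 0, 0], "fingers": 0}, {"delta_pos": [0.0025, -0.0003, 0.0435], "rot": [0, 0, 0], "fingers": 0}, {"delta_pos": [0, 0, 0], "rot": [0, 0, 0], "fingers": 0}, {"delta_pos": [0, 0, 0], "rot": [0, 0, 0], "fingers": 1}, {"delta_pos": [0, 0, 0], "rot": [0, 0, 0], "fingers": 1}, {"delta_pos": [0, 0, 0], "rot": [0, 0, 0], "fingers": 1}, {"delta_pos": [0, 0, 0], "rot": [0, 0, 0], "fingers": 1}, {"delta_pos": [0, 0, 0], "rot": [0, 0, 0], "fingers": 1}, {"delta_pos": [0, 0, 0], "rot": [0, 0, 0], "fingers": 1}])

```text
clock: 31.1
eef_pos: [642.8, 152.8, 3.7]
ee_rot: [1.048, 2.96, 0.001]
force: [-0.9, -0.2, 7.1]
grip_width: 59.7
grip_force: 18.0
```

Run:
```python
from plan import *
from drum import wpt
p=wpt(15,8);print(p)
plan([[643.5,152,180,141],[*p,180,159.5],[*p,37,159.5]])
```

```text
[ 584.05174189 -201.1597332 ]
t 31.1 pos [642.8 152.8   3.7] a 141.01 grip 59.7 F [-0.9 -0.2  7.1] j [ 0.22  0.76  1.64 -0.    0.75 -0.67]
[643.5, 152, 180, 141] | rot 1 x [0.0008 0.0007 0.0001] | shift 5 x [-0.0004 -0.0001 -0.0588]
[np.float64(584.0517418888018), np.float64(-201.15973320490482), 180, 159.5] | rot 3 x [-0.      0.     -0.0718] | shift 10 x [-0.0113 -0.0586 -0.    ]
[np.float64(584.0517418888018), np.float64(-201.15973320490482), 37, 159.5] | rot 1 x [0. 0. 0.] | shift 4 x [ 0.     -0.      0.0596]
```

Emit:
drive_tool(increments=[{"delta_pos": [0, 0, -0.0588], "rot": [0, 0, 0], "fingers": 1}, {"delta_pos": [0, 0, -0.0588], "rot": [0, 0, 0], "fingers": 1}, {"delta_pos": [0, 0, -0.0588], "rot": [0, 0, 0], "fingers": 1}, {"delta_pos": [0, 0, -0.0588], "rot": [0, 0, 0], "fingers": 1}, {"delta_pos": [0, 0, -0.0588], "rot": [0, 0, 0], "fingers": 1}, {"delta_pos": [0, 0, 0], "rot": [0, 0, -0.0718], "fingers": 1}, {"delta_pos": [0, 0, 0], "rot": [0, 0, -0.0718], "fingers": 1}, {"delta_pos": [0, 0, 0], "rot": [0, 0, -0.0718], "fingers": 1}])

```text
clock: 31.77
eef_pos: [642.3, 152.7, 180.2]
ee_rot: [0.55, 3.091, 0.001]
force: [0.3, 0.1, -0.5]
grip_width: 59.9
grip_force: 18.0
```

Emit:
drive_tool(increments=[{"delta_pos": [-0.0115, -0.0586, 0], "rot": [0, 0, 0], "fingers": 1}, {"delta_pos": [-0.0115, -0.0586, 0], "rot": [0, 0, 0], "fingers": 1}, {"delta_pos": [-0.0115, -0.0586, 0], "rot": [0, 0, 0], "fingers": 1}, {"delta_pos": [-0.0115, -0.0586, 0], "rot": [0, 0, 0], "fingers": 1}, {"delta_pos": [-0.0115, -0.0586, 0], "rot": [0, 0, 0], "fingers": 1}, {"delta_pos": [-0.0115, -0.0586, 0], "rot": [0, 0, 0], "fingers": 1}, {"delta_pos": [-0.0115, -0.0586, 0], "rot": [0, 0, 0], "fingers": 1}, {"delta_pos": [-0.0115, -0.0586, 0], "rot": [0, 0, 0], "fingers": 1}, {"delta_pos": [-0.0115, -0.0586, 0], "rot": [0, 0, 0], "fingers": 1}, {"delta_pos": [-0.0115, -0.0586, 0], "rot": [0, 0, 0], "fingers": 1}])

```text
clock: 32.6
eef_pos: [582.9, -202.4, 179.0]
ee_rot: [-0.559, -3.091, -0.0]
force: [0.2, 0.3, -1.4]
grip_width: 59.6
grip_force: 18.0
```

Emit:
drive_tool(increments=[{"delta_pos": [0, 0, 0.06], "rot": [0, 0, 0], "fingers": 1}, {"delta_pos": [0, 0, 0.05], "rot": [0, 0, 0], "fingers": 1}, {"delta_pos": [0, 0, 0], "rot": [0, 0, 0], "fingers": 1}, {"delta_pos": [0, 0, 0], "rot": [0, 0, 0], "fingers": 1}, {"delta_pos": [0, 0, 0], "rot": [0, 0, 0], "fingers": 1}, {"delta_pos": [0, 0, 0], "rot": [0, 0, 0], "fingers": 1}])

```text
clock: 33.1
eef_pos: [585.1, -200.8, 114.9]
ee_rot: [0.557, 3.089, -0.001]
force: [-0.0, 0.2, -0.9]
grip_width: 59.7
grip_force: 18.0
```

```bash
python3 plan.py 585,-201.5,37,159.5; python3 drum.py
```

```text
t 33.1 pos [ 585.1 -200.8  114.9] a 159.57 grip 59.7 F [-0.   0.2 -0.9] j [-0.35  0.55  1.71  0.    0.88 -1.56]
[585.0, -201.5, 37.0, 159.5] | rot 1 x [0.     0.002  0.0008] | shift 3 x [-0.0001 -0.0004  0.0433]
wrist drum xy -0.4 7.5 size 80 61 ang 87.3 z 32.1 2496
wrist drum xy -15.4 7.9 size 59 29 ang -89.1 z 58.2 2963
top drum xy -6.4 44.2 size 45 5 ang 4.3 z 31.1 26
```

Placement is clear. Lower, release, rise, then look at the drum and the lid.

Emit:
drive_tool(increments=[{"delta_pos": [0, 0, 0.043], "rot": [0, 0, 0], "fingers": 1}, {"delta_pos": [0, 0, 0.043], "rot": [0, 0, 0], "fingers": 1}, {"delta_pos": [0, 0, 0.043], "rot": [0, 0, 0], "fingers": 1}, {"delta_pos": [0, 0, 0], "rot": [0, 0, 0], "fingers": 1}, {"delta_pos": [0, 0, 0], "rot": [0, 0, 0], "fingers": 1}])

```text
clock: 33.62
eef_pos: [583.6, -200.5, 35.7]
ee_rot: [-0.558, -3.091, -0.0]
force: [0.1, -0.2, 0.1]
grip_width: 59.6
grip_force: 18.0
```

Emit:
drive_tool(increments=[{"delta_pos": [0, 0, 0], "rot": [0, 0, 0], "fingers": 0.22}, {"delta_pos": [0, 0, 0], "rot": [0, 0, 0], "fingers": 0.22}, {"delta_pos": [0, 0, 0], "rot": [0, 0, 0], "fingers": 0.22}, {"delta_pos": [0, 0, -0.03], "rot": [0, 0, 0], "fingers": 0.22}, {"delta_pos": [0, 0, -0.06], "rot": [0, 0, 0], "fingers": 0.22}, {"delta_pos": [0, 0, -0.06], "rot": [0, 0, 0], "fingers": 0.22}, {"delta_pos": [0, 0, -0.06], "rot": [0, 0, 0], "fingers": 0}, {"delta_pos": [0, 0, -0.06], "rot": [0, 0, 0], "fingers": 0}, {"delta_pos": [0, 0, -0.03], "rot": [0, 0, 0], "fingers": 0}, {"delta_pos": [0, 0, 0], "rot": [0, 0, 0], "fingers": 0}])

```text
clock: 34.45
eef_pos: [586.5, -201.8, 222.0]
ee_rot: [0.557, 3.082, -0.003]
force: [0.2, 0.3, 0.9]
grip_width: 87.8
grip_force: 0.0
```

```bash
python3 - <<'E'
from drum import *
look("wrist","pics/w4.png")
# rim refine + gaps from the wrist
im,d,P=snap("wrist"); W=world(P,d,True); q=W[...,:2]-C
r=np.hypot(q[...,0],q[...,1]); m=(r<105)&(r>60)&(W[...,2]>76)&(W[...,2]<86)
from scipy.optimize import least_squares
p=W[m][:,:2]; print("rim pts",len(p),"z",np.median(W[m][:,2]).round(1),cv2.minEnclosingCircle(p.astype(np.float32)))
im,d,P=snap("top"); W=world(P,d)
rr=np.hypot(W[...,0]-506,W[...,1]-378)
m=(rr<95)&(W[...,2]>30)&(W[...,2]<45); n,L,S,c=cv2.connectedComponentsWithStats(m.astype(np.uint8))
for i in range(1,n):
    if S[i,4]>40: print("lidbar",cv2.minAreaRect(W[L==i][:,:2].astype(np.float32)),S[i,4])
m=(rr<75)&(W[...,2]>7)&(W[...,2]<18); print("disc",cv2.minEnclosingCircle(W[m][:,:2].astype(np.float32)),W[m].mean(0))
E
python3 plan.py
```

```text
wrist drum xy -1.1 -17.2 size 60 27 ang -0.3 z 32.1 367
wrist drum xy 1.0 33.7 size 59 26 ang 2.2 z 32.2 272
wrist drum xy 0.3 8.5 size 60 60 ang 0.8 z 58.2 2696
rim pts 8457 z 81.1 ((570.56689453125, -204.77976989746094), 101.6571273803711)
lidbar ((506.01422119140625, 379.5325927734375), (17.775285720825195, 69.59864044189453), 38.05012130737305) 141
disc ((504.01446533203125, 376.2104187011719), 73.58355712890625) [505.41493567 378.1088114   12.50008497]
t 34.6 pos [ 583.1 -200.6  215.3] a 159.52 grip 87.8 F [0.3 0.7 0.3] j [-0.35  0.42  1.65 -0.    1.07 -1.56]
```

View pics/w4.png

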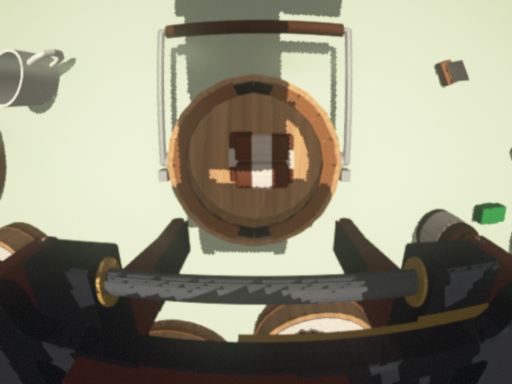

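All four bars are packed: the top pair shows at (262,160) and its top is at 58 mm, below the lid's 64 mm. Next is the lid, with bar centre about (506,379) and axis about 127°.

```bash
python3 plan.py 505.7,378.8,215,127 505.7,378.8,120,127
```

```text
t 34.6 pos [ 583.1 -200.6  215.3] a 159.52 grip 87.8 F [0.3 0.7 0.3] j [-0.35  0.42  1.65 -0.    1.07 -1.56]
[505.7, 378.8, 215.0, 127.0] | rot 5 x [-0.     -0.      0.0757] | shift 15 x [0.0566 0.0319 0.    ]
[505.7, 378.8, 120.0, 127.0] | rot 1 x [0. 0. 0.] | shift 3 x [ 0.     -0.      0.0528]
```

Emit:
drive_tool(increments=[{"delta_pos": [0, 0, 0], "rot": [0, 0, 0.0757], "fingers": 0.2}, {"delta_pos": [0, 0, 0], "rot": [0, 0, 0.0757], "fingers": 0.2}, {"delta_pos": [0, 0, 0], "rot": [0, 0, 0.0757], "fingers": 0.2}, {"delta_pos": [0, 0, 0], "rot": [0, 0, 0.0757], "fingers": 0.2}, {"delta_pos": [0, 0, 0], "rot": [0, 0, 0.0757], "fingers": 0.2}, {"delta_pos": [0.0566, 0.0319, 0], "rot": [0, 0, 0], "fingers": 0.2}, {"delta_pos": [0.0566, 0.0319, 0], "rot": [0, 0, 0], "fingers": 0.2}, {"delta_pos": [0.0566, 0.0319, 0], "rot": [0, 0, 0], "fingers": 0.2}, {"delta_pos": [0.0566, 0.0319, 0], "rot": [0, 0, 0], "fingers": 0.2}, {"delta_pos": [0.0566, 0.0319, 0], "rot": [0, 0, 0], "fingers": 0.2}])

```text
clock: 35.43
eef_pos: [556.1, -6.1, 213.4]
ee_rot: [-1.401, -2.808, 0.002]
force: [0.5, -0.8, -0.3]
grip_width: 70.2
grip_force: 0.0
```

Emit:
drive_tool(increments=[{"delta_pos": [0.0566, 0.0319, 0], "rot": [0, 0, 0], "fingers": 0.2}, {"delta_pos": [0.0566, 0.0319, 0], "rot": [0, 0, 0], "fingers": 0.2}, {"delta_pos": [0.0566, 0.0319, 0], "rot": [0, 0, 0], "fingers": 0.2}, {"delta_pos": [0.0566, 0.0319, 0], "rot": [0, 0, 0], "fingers": 0.2}, {"delta_pos": [0.0566, 0.0319, 0], "rot": [0, 0, 0], "fingers": 0.2}, {"delta_pos": [0.0566, 0.0319, 0], "rot": [0, 0, 0], "fingers": 0.2}, {"delta_pos": [0.0566, 0.0319, 0], "rot": [0, 0, 0], "fingers": 0.2}, {"delta_pos": [0.0566, 0.0319, 0], "rot": [0, 0, 0], "fingers": 0.2}, {"delta_pos": [0.0566, 0.0319, 0], "rot": [0, 0, 0], "fingers": 0.2}, {"delta_pos": [0.0566, 0.0319, 0], "rot": [0, 0, 0], "fingers": 0.2}])

```text
clock: 36.27
eef_pos: [504.8, 380.0, 213.2]
ee_rot: [-1.401, -2.81, 0.005]
force: [1.2, -0.8, 0.8]
grip_width: 70.5
grip_force: 0.0
```

Emit:
drive_tool(increments=[{"delta_pos": [0, 0, 0.0528], "rot": [0, 0, 0], "fingers": 0.2}, {"delta_pos": [0, 0, 0.0528], "rot": [0, 0, 0], "fingers": 0.2}, {"delta_pos": [0, 0, 0.0528], "rot": [0, 0, 0], "fingers": 0.2}, {"delta_pos": [0, 0, 0], "rot": [0, 0, 0], "fingers": 0.2}, {"delta_pos": [0, 0, 0], "rot": [0, 0, 0], "fingers": 0.2}, {"delta_pos": [0, 0, 0], "rot": [0, 0, 0], "fingers": 0.2}, {"delta_pos": [0, 0, 0], "rot": [0, 0, 0], "fingers": 0.2}])

```text
clock: 36.85
eef_pos: [507.6, 379.3, 122.2]
ee_rot: [1.402, 2.81, 0.004]
force: [-0.1, -0.1, -0.3]
grip_width: 70.5
grip_force: 0.0
```

```bash
python3 near.py 506 379 90 31 46
python3 - <<'E'
from h import *
im,d,P=snap("wrist","pics/w5.png"); W=world(P,d,True)
r=np.hypot(W[...,0]-506,W[...,1]-379)
m=(r<100)&(W[...,2]>7)&(W[...,2]<20);p=W[m]
print("disc+lugs",m.sum(),np.median(p[:,2]),p[:,:2].min(0),p[:,:2].max(0))
for k in (2,3):
  pass
c=np.array([506,379.]);m1=p[np.hypot(*(p[:,:2]-c).T)<74]; print(cv2.minEnclosingCircle(m1[:,:2].astype(np.float32)))
E
python3 plan.py 506,379,60,127
```

```text
near 1463 505.7 381.1 size 70 16 ang -52.3 z 39.1
disc+lugs 14440 13.164982894579737 [436.82708891 310.37853886] [574.34585348 450.94404333]
((506.86016845703125, 379.86151123046875), 73.87920379638672)
t 37.0 pos [507.6 379.3 122.4] a 126.97 grip 70.4 F [0.8 0.8 0.2] j [ 0.62  0.56  1.68  0.    0.91 -0.02]
[506.0, 379.0, 60.0, 127.0] | rot 1 x [ 0.0021  0.     -0.0004] | shift 2 x [ 0.0006 -0.0012  0.052 ]
```

View pics/w5.png

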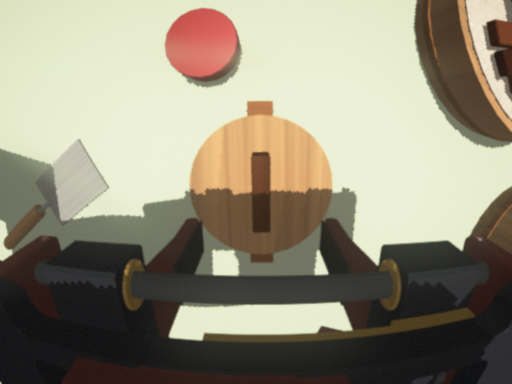

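The wrist view shows the lid with its grip bar at (261,192), centred under the tool, and lugs at (260,107) and (262,257). A small correction, then down.

Emit:
drive_tool(increments=[{"delta_pos": [0.0042, -0.0008, 0.046], "rot": [0, 0, 0], "fingers": 0.3}, {"delta_pos": [0, 0, 0.046], "rot": [0, 0, -0.008], "fingers": 0.3}, {"delta_pos": [0, 0, 0.046], "rot": [0, 0, 0], "fingers": 0.3}, {"delta_pos": [0, 0, 0], "rot": [0, 0, 0], "fingers": 0.3}, {"delta_pos": [0, 0, 0], "rot": [0, 0, 0], "fingers": 0.3}, {"delta_pos": [0, 0, 0], "rot": [0, 0, 0], "fingers": 0.3}, {"delta_pos": [0, 0, 0], "rot": [0, 0, 0], "fingers": 0.3}, {"delta_pos": [0, 0, 0], "rot": [0, 0, 0], "fingers": 0.3}, {"delta_pos": [0, 0, 0], "rot": [0, 0, 0], "fingers": 0.3}])

```text
clock: 37.7
eef_pos: [505.4, 381.1, 39.2]
ee_rot: [1.385, 2.819, 0.003]
force: [-0.1, -0.9, 0.2]
grip_width: 61.6
grip_force: 0.0
```

```bash
python3 near.py 506 379 90 31 46; python3 plan.py 505.7,381,14.5,127.7
```

```text
near 2835 500.7 384.3 size 69 59 ang 1.2 z 39.1
t 37.8 pos [505.2 380.9  38.9] a 127.67 grip 61.7 F [-0.   0.  -0.1] j [ 0.63  0.68  1.7   0.    0.76 -0.03]
[505.7, 381.0, 14.5, 127.7] | rot 1 x [ 0.0013  0.     -0.0003] | shift 1 x [-0.0004  0.0007  0.0406]
```

Emit:
drive_tool(increments=[{"delta_pos": [0, 0, 0.02], "rot": [0, 0, 0], "fingers": 0.3}, {"delta_pos": [0, 0, 0.0205], "rot": [0, 0, 0], "fingers": 0.3}, {"delta_pos": [0, 0, 0], "rot": [0, 0, 0], "fingers": 0.3}, {"delta_pos": [0, 0, 0], "rot": [0, 0, 0], "fingers": 1}, {"delta_pos": [0, 0, 0], "rot": [0, 0, 0], "fingers": 1}, {"delta_pos": [0, 0, 0], "rot": [0, 0, 0], "fingers": 1}, {"delta_pos": [0, 0, 0], "rot": [0, 0, 0], "fingers": 1}, {"delta_pos": [0, 0, 0], "rot": [0, 0, 0], "fingers": 1}, {"delta_pos": [0, 0, 0], "rot": [0, 0, 0], "fingers": 1}, {"delta_pos": [0, 0, 0], "rot": [0, 0, 0], "fingers": 1}], force=35)

```text
clock: 38.58
eef_pos: [504.4, 380.3, 13.1]
ee_rot: [-1.385, -2.82, 0.001]
force: [1.3, 0.1, -0.5]
grip_width: 18.4
grip_force: 0.4
```

Emit:
drive_tool(increments=[{"delta_pos": [0, 0, 0], "rot": [0, 0, 0], "fingers": 1}, {"delta_pos": [0, 0, 0], "rot": [0, 0, 0], "fingers": 1}])

```text
clock: 38.75
eef_pos: [504.4, 380.4, 13.1]
ee_rot: [-1.385, -2.82, 0.001]
force: [-0.4, -0.1, -1.3]
grip_width: 15.9
grip_force: 35.0
```

```bash
python3 plan.py 505.6,381,190,127.7 567.2,-203.6,190,159.5
```

```text
t 38.8 pos [504.4 380.4  13.1] a 127.68 grip 15.9 F [-0.4 -0.1 -1.3] j [ 0.63  0.71  1.7   0.    0.72 -0.03]
[505.6, 381.0, 190.0, 127.7] | rot 1 x [-0.0003 -0.     -0.0003] | shift 5 x [-0.0001  0.0004 -0.059 ]
[567.2, -203.6, 190.0, 159.5] | rot 5 x [ 0.     0.    -0.074] | shift 15 x [-0.0292 -0.0584 -0.    ]
```

Emit:
drive_tool(increments=[{"delta_pos": [0, 0, -0.03], "rot": [0, 0, 0], "fingers": 1}, {"delta_pos": [0, 0, -0.05], "rot": [0, 0, 0], "fingers": 1}, {"delta_pos": [0, 0, -0.05], "rot": [0, 0, 0], "fingers": 1}, {"delta_pos": [0, 0, -0.05], "rot": [0, 0, 0], "fingers": 1}, {"delta_pos": [0, 0, -0.06], "rot": [0, 0, 0], "fingers": 1}, {"delta_pos": [0, 0, -0.055], "rot": [0, 0, 0], "fingers": 1}])

```text
clock: 39.25
eef_pos: [504.1, 380.2, 191.7]
ee_rot: [-1.385, -2.819, 0.001]
force: [0.2, 0.4, -2.1]
grip_width: 15.9
grip_force: 35.0
```

Emit:
drive_tool(increments=[{"delta_pos": [0, 0, 0], "rot": [0, 0, -0.074], "fingers": 1}, {"delta_pos": [0, 0, 0], "rot": [0, 0, -0.074], "fingers": 1}, {"delta_pos": [0, 0, 0], "rot": [0, 0, -0.074], "fingers": 1}, {"delta_pos": [0, 0, 0], "rot": [0, 0, -0.074], "fingers": 1}, {"delta_pos": [0, 0, 0], "rot": [0, 0, -0.074], "fingers": 1}, {"delta_pos": [-0.0292, -0.0584, 0], "rot": [0, 0, 0], "fingers": 1}, {"delta_pos": [-0.0292, -0.0584, 0], "rot": [0, 0, 0], "fingers": 1}, {"delta_pos": [-0.0292, -0.0584, 0], "rot": [0, 0, 0], "fingers": 1}, {"delta_pos": [-0.0292, -0.0584, 0], "rot": [0, 0, 0], "fingers": 1}, {"delta_pos": [-0.0292, -0.0584, 0], "rot": [0, 0, 0], "fingers": 1}])

```text
clock: 40.08
eef_pos: [524.6, 184.0, 190.1]
ee_rot: [-0.559, -3.091, 0.001]
force: [0.6, 0.2, -1.6]
grip_width: 16.2
grip_force: 35.0
```

Emit:
drive_tool(increments=[{"delta_pos": [-0.0292, -0.0584, 0], "rot": [0, 0, 0], "fingers": 1}, {"delta_pos": [-0.0292, -0.0584, 0], "rot": [0, 0, 0], "fingers": 1}, {"delta_pos": [-0.0292, -0.0584, 0], "rot": [0, 0, 0], "fingers": 1}, {"delta_pos": [-0.0292, -0.0584, 0], "rot": [0, 0, 0], "fingers": 1}, {"delta_pos": [-0.0292, -0.0584, 0], "rot": [0, 0, 0], "fingers": 1}, {"delta_pos": [-0.0292, -0.0584, 0], "rot": [0, 0, 0], "fingers": 1}, {"delta_pos": [-0.0292, -0.0584, 0], "rot": [0, 0, 0], "fingers": 1}, {"delta_pos": [-0.0292, -0.0584, 0], "rot": [0, 0, 0], "fingers": 1}, {"delta_pos": [-0.0292, -0.0584, 0], "rot": [0, 0, 0], "fingers": 1}, {"delta_pos": [-0.0292, -0.0584, 0], "rot": [0, 0, 0], "fingers": 1}])

```text
clock: 40.92
eef_pos: [565.9, -205.7, 190.2]
ee_rot: [-0.56, -3.091, -0.0]
force: [-0.2, -0.5, -2.2]
grip_width: 16.0
grip_force: 35.0
```

Emit:
drive_tool(increments=[{"delta_pos": [0, 0, 0.05], "rot": [0, 0, 0], "fingers": 1}, {"delta_pos": [0, 0, 0.05], "rot": [0, 0, 0], "fingers": 1}, {"delta_pos": [0, 0, 0], "rot": [0, 0, 0], "fingers": 1}, {"delta_pos": [0, 0, 0], "rot": [0, 0, 0], "fingers": 1}, {"delta_pos": [0, 0, 0], "rot": [0, 0, 0], "fingers": 1}, {"delta_pos": [0, 0, 0], "rot": [0, 0, 0], "fingers": 1}, {"delta_pos": [0, 0, 0], "rot": [0, 0, 0], "fingers": 1}])

```text
clock: 41.5
eef_pos: [567.6, -203.7, 132.2]
ee_rot: [0.558, 3.089, -0.001]
force: [0.7, 0.2, -0.8]
grip_width: 16.0
grip_force: 35.0
```

```bash
python3 plan.py 567.2,-203.5,100,159.5
python3 - <<'E'
from h import *
im,d,P=snap("wrist","pics/w6.png"); W=world(P,d,True)
z=W[...,2];r=np.hypot(W[...,0]-567,W[...,1]+203.5)
for n,lo,hi,R_ in(("rim",77,85,110),("lid top",118,140,95)):
    m=(r<R_)&(z>lo)&(z<hi)
    if m.sum()>50: p=W[m]; print(n,m.sum(),np.median(p[:,2]),p[:,:2].min(0),p[:,:2].max(0))
h=np.histogram(z[(r<95)],bins=np.arange(50,180,4)); print(list(zip(h[1][:-1],h[0])))
E
```

```text
t 41.5 pos [ 567.6 -203.7  132.2] a 159.53 grip 16.0 F [ 0.7  0.2 -0.8] j [-0.36  0.5   1.74 -0.    0.89 -1.58]
[567.2, -203.5, 100.0, 159.5] | rot 1 x [-0.      0.0019  0.0003] | shift 1 x [0.0008 0.0001 0.0536]
rim 7118 81.15076672431131 [ 473.59479229 -300.14319499] [ 613.80195477 -109.56644602]
lid top 22464 132.12820002068588 [ 487.31600968 -270.52779531] [ 648.65157877 -134.78683909]
[(np.int64(50), np.int64(0)), (np.int64(54), np.int64(2)), (np.int64(58), np.int64(0)), (np.int64(62), np.int64(11)), (np.int64(66), np.int64(22)), (np.int64(70), np.int64(199)), (np.int64(74), np.int64(93)), (np.int64(78), np.int64(6245)), (np.int64(82), np.int64(819)), (np.int64(86), np.int64(103)), (np.int64(90), np.int64(0)), (np.int64(94), np.int64(0)), (np.int64(98), np.int64(0)), (np.int64(102), np.int64(0)), (np.int64(106), np.int64(0)), (np.int64(110), np.int64(0)), (np.int64(114), np.int64(0)), (np.int64(118), np.int64(0)), (np.int64(122), np.int64(536)), (np.int64(126), np.int64(767)), (np.int64(130), np.int64(20981)), (np.int64(134), np.int64(129)), (np.int64(138), np.int64(121)), (np.int64(142), np.int64(128)), (np.int64(146), np.int64(125)), (np.int64(150), np.int64(143)), (np.int64(154), np.int64(1411)), (np.int64(158), np.int64(1644)), (np.int64(162), np.int64(162)), (np.int64(166), np.int64(183)), (np.int64(170), np.int64(188)), (np.int64(174), np.int64(148))]
```

View pics/w6.png

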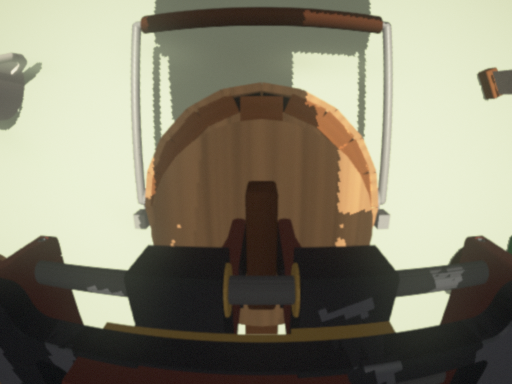

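The wrist view shows the front lug at (262,107) centred over the flange gap (237-288). The lid is level and within 1 mm of the drum centre, so I lower it.

Emit:
drive_tool(increments=[{"delta_pos": [0.0005, 0, 0.035], "rot": [0, 0, 0], "fingers": 1}, {"delta_pos": [0, 0, 0.03], "rot": [0, 0, 0], "fingers": 1}, {"delta_pos": [0, 0, 0], "rot": [0, 0, 0], "fingers": 1}, {"delta_pos": [0, 0, 0.004], "rot": [0, 0, 0], "fingers": 1}, {"delta_pos": [0, 0, 0.004], "rot": [0, 0, 0], "fingers": 1}, {"delta_pos": [0, 0, 0], "rot": [0, 0, 0], "fingers": 1}, {"delta_pos": [0, 0, 0], "rot": [0, 0, 0], "fingers": 1}, {"delta_pos": [0, 0, 0], "rot": [0, 0, 0], "fingers": 1}])

```text
clock: 42.22
eef_pos: [566.7, -203.9, 87.3]
ee_rot: [0.559, 3.09, -0.0]
force: [-0.1, -0.3, -1.3]
grip_width: 16.1
grip_force: 35.0
```

Emit:
drive_tool(increments=[{"delta_pos": [0, 0, 0.003], "rot": [0, 0, 0], "fingers": 1}, {"delta_pos": [0, 0, 0], "rot": [0, 0, 0], "fingers": 1}, {"delta_pos": [0, 0, 0], "rot": [0, 0, 0], "fingers": 1}, {"delta_pos": [0, 0, 0], "rot": [0, 0, 0], "fingers": 1}])

```text
clock: 42.55
eef_pos: [566.6, -203.9, 85.1]
ee_rot: [0.559, 3.09, -0.0]
force: [0.2, -0.2, 2.2]
grip_width: 15.7
grip_force: 35.0
```

Contact with the ring came at underside 72 mm, as expected. I press about 6.5 mm.

Emit:
drive_tool(increments=[{"delta_pos": [0, 0, 0.004], "rot": [0, 0, 0], "fingers": 1}, {"delta_pos": [0, 0, 0.004], "rot": [0, 0, 0], "fingers": 1}, {"delta_pos": [0, 0, 0.003], "rot": [0, 0, 0], "fingers": 1}, {"delta_pos": [0, 0, 0], "rot": [0, 0, 0], "fingers": 1}, {"delta_pos": [0, 0, 0], "rot": [0, 0, 0], "fingers": 1}, {"delta_pos": [0, 0, 0], "rot": [0, 0, 0], "fingers": 1}])

```text
clock: 43.05
eef_pos: [566.6, -203.9, 78.5]
ee_rot: [0.56, 3.09, -0.0]
force: [0.8, 0.2, 6.1]
grip_width: 16.2
grip_force: 35.0
```

Emit:
drive_tool(increments=[{"delta_pos": [0, 0, 0], "rot": [0, 0, 0.03], "fingers": 1}, {"delta_pos": [0, 0, 0], "rot": [0, 0, 0.03], "fingers": 1}, {"delta_pos": [0, 0, 0], "rot": [0, 0, 0.04], "fingers": 1}, {"delta_pos": [0, 0, 0], "rot": [0, 0, 0.04], "fingers": 1}, {"delta_pos": [0, 0, 0], "rot": [0, 0, 0.04], "fingers": 1}, {"delta_pos": [0, 0, 0], "rot": [0, 0, 0.04], "fingers": 1}, {"delta_pos": [0, 0, 0], "rot": [0, 0, 0], "fingers": 1}])

```text
clock: 43.63
eef_pos: [566.8, -203.9, 78.6]
ee_rot: [1.063, 2.955, -0.0]
force: [0.0, -0.5, 6.6]
grip_width: 16.2
grip_force: 35.0
```

```bash
python3 plan.py; python3 -c "
from rig import bot;print(bot.get_obs()['torque'])"
```

```text
t 43.6 pos [ 566.8 -203.9   78.6] a 140.43 grip 16.2 F [ 0.  -0.5  6.6] j [-0.37  0.58  1.76 -0.    0.79 -1.25]
[ 0.00506029 -0.0791757   0.01932724]
```

Emit:
drive_tool(increments=[{"delta_pos": [0, 0, 0], "rot": [0, 0, 0.058], "fingers": 1}, {"delta_pos": [0, 0, 0], "rot": [0, 0, 0.058], "fingers": 1}, {"delta_pos": [0, 0, 0], "rot": [0, 0, 0.058], "fingers": 1}, {"delta_pos": [0, 0, 0], "rot": [0, 0, 0.058], "fingers": 1}, {"delta_pos": [0, 0, 0], "rot": [0, 0, 0.058], "fingers": 1}, {"delta_pos": [0, 0, 0], "rot": [0, 0, 0.058], "fingers": 1}, {"delta_pos": [0, 0, 0], "rot": [0, 0, 0.058], "fingers": 1}, {"delta_pos": [0, 0, 0], "rot": [0, 0, 0.058], "fingers": 1}, {"delta_pos": [0, 0, 0], "rot": [0, 0, 0.058], "fingers": 1}, {"delta_pos": [0, 0, 0], "rot": [0, 0, 0], "fingers": 1}])

```text
clock: 44.47
eef_pos: [566.9, -204.0, 78.6]
ee_rot: [2.112, 2.324, 0.001]
force: [0.5, 0.2, 5.8]
grip_width: 15.8
grip_force: 35.0
```

Emit:
drive_tool(increments=[{"delta_pos": [0, 0, 0], "rot": [0, 0, 0.04], "fingers": 1}, {"delta_pos": [0, 0, 0], "rot": [0, 0, 0.04], "fingers": 1}, {"delta_pos": [0, 0, 0], "rot": [0, 0, 0.04], "fingers": 1}, {"delta_pos": [0, 0, 0], "rot": [0, 0, 0.02], "fingers": 1}, {"delta_pos": [0, 0, 0], "rot": [0, 0, 0], "fingers": 1}])

```text
clock: 44.88
eef_pos: [566.9, -204.0, 78.6]
ee_rot: [2.341, 2.093, 0.001]
force: [0.5, -0.3, 6.6]
grip_width: 15.8
grip_force: 35.0
```

```bash
python3 plan.py; python3 -c "
from rig import bot;print(bot.get_obs()['torque'])"
```

```text
t 44.9 pos [ 566.9 -204.    78.6] a 83.62 grip 15.8 F [ 0.5 -0.3  6.6] j [-0.37  0.58  1.76 -0.    0.79 -0.25]
[ 0.01180289 -0.087344    0.1340809 ]
```

Emit:
drive_tool(increments=[{"delta_pos": [0, 0, 0], "rot": [0, 0, 0.02], "fingers": 1}, {"delta_pos": [0, 0, 0], "rot": [0, 0, 0.02], "fingers": 1}, {"delta_pos": [0, 0, 0], "rot": [0, 0, 0.02], "fingers": 1}, {"delta_pos": [0, 0, 0], "rot": [0, 0, 0.02], "fingers": 1}, {"delta_pos": [0, 0, 0], "rot": [0, 0, 0], "fingers": 1}])

```text
clock: 45.3
eef_pos: [566.9, -204.1, 78.6]
ee_rot: [2.462, 1.949, 0.001]
force: [0.9, -0.1, 7.0]
grip_width: 15.7
grip_force: 35.0
```

```bash
python3 plan.py; python3 -c "
from rig import bot;print(bot.get_obs()['torque'])"
```

```text
t 45.3 pos [ 566.9 -204.1   78.6] a 76.75 grip 15.7 F [ 0.9 -0.1  7. ] j [-0.37  0.58  1.76 -0.    0.79 -0.13]
[-0.03405864 -0.08295775  0.23149131]
```

Emit:
drive_tool(increments=[{"delta_pos": [0, 0, 0], "rot": [0, 0, 0.02], "fingers": 1}, {"delta_pos": [0, 0, 0], "rot": [0, 0, 0.02], "fingers": 1}, {"delta_pos": [0, 0, 0], "rot": [0, 0, 0.02], "fingers": 1}, {"delta_pos": [0, 0, 0], "rot": [0, 0, 0.02], "fingers": 1}, {"delta_pos": [0, 0, 0], "rot": [0, 0, 0], "fingers": 1}])

```text
clock: 45.72
eef_pos: [566.8, -204.1, 78.6]
ee_rot: [2.572, 1.801, 0.0]
force: [-0.2, 0.0, 7.3]
grip_width: 16.9
grip_force: 36.9
```

```bash
python3 plan.py; python3 -c "
from rig import bot;print(bot.get_obs()['torque'])"
```

```text
t 45.7 pos [ 566.8 -204.1   78.6] a 70.0 grip 16.9 F [-0.2  0.   7.3] j [-0.36  0.58  1.76 -0.    0.79 -0.01]
[-0.08985233 -0.05138215  0.99049268]
```

Torque jumped to 1 N·m, so the lid is at its stop. I release, rise and check.

Emit:
drive_tool(increments=[{"delta_pos": [0, 0, 0], "rot": [0, 0, 0], "fingers": 0.4}, {"delta_pos": [0, 0, 0], "rot": [0, 0, 0], "fingers": 0.4}, {"delta_pos": [0, 0, 0], "rot": [0, 0, 0], "fingers": 0.4}, {"delta_pos": [0, 0, 0], "rot": [0, 0, 0], "fingers": 0.4}, {"delta_pos": [0, 0, 0], "rot": [0, 0, 0], "fingers": 0.4}, {"delta_pos": [0, 0, -0.04], "rot": [0, 0, 0], "fingers": 0.4}, {"delta_pos": [0, 0, -0.06], "rot": [0, 0, 0], "fingers": 0.4}, {"delta_pos": [0, 0, -0.06], "rot": [0, 0, 0], "fingers": 0.4}, {"delta_pos": [0, 0, -0.04], "rot": [0, 0, 0], "fingers": 0.4}, {"delta_pos": [0, 0, 0], "rot": [0, 0, 0], "fingers": 0.4}])

```text
clock: 46.55
eef_pos: [569.0, -204.8, 203.3]
ee_rot: [2.569, 1.796, 0.008]
force: [0.7, 0.5, 0.2]
grip_width: 52.6
grip_force: 0.0
```

Emit:
drive_tool(increments=[{"delta_pos": [0, 0, 0], "rot": [0, 0, 0], "fingers": 0.4}, {"delta_pos": [0, 0, 0], "rot": [0, 0, 0], "fingers": 0.4}, {"delta_pos": [0, 0, 0], "rot": [0, 0, 0], "fingers": 0.4}])

```text
clock: 46.8
eef_pos: [565.0, -203.3, 196.2]
ee_rot: [-2.572, -1.799, 0.003]
force: [0.7, 0.3, 0.7]
grip_width: 52.3
grip_force: 0.0
```

```bash
python3 - <<'E'
from h import *
from drum import C,X,Y
im,d,P=snap("wrist","pics/w7.png"); W=world(P,d,True)
z=W[...,2];q=W[...,:2]-C;dx,dy=q@X,q@Y;r=np.hypot(dx,dy)
m=(r<45)&(z>100)&(z<115);print("gripbar",m.sum(),np.median(z[m]),cv2.minAreaRect(np.stack([dx[m],dy[m]],-1).astype(np.float32)))
m=(r<62)&(z>70)&(z<98);print("lid disc z",np.percentile(z[m],[5,25,50,75,95]))
m=(r<90)&(r>76)&(z>74)&(z<90);print("rim z",np.median(z[m]))
m=(z>50)&(z<80)&(dx<-120)&(dx>-180)&(abs(dy)<95);print("handle",m.sum(),dx[m].mean(),dy[m].min(),dy[m].max(),np.median(z[m]))
E
python3 plan.py
```

```text
gripbar 1360 107.11519520329789 ((-0.737328052520752, -1.6329612731933594), (16.080066680908203, 69.75157165527344), 5.483628749847412)
lid disc z [80.06789212 80.74071052 81.20590243 81.6711109  82.35691985]
rim z 81.13898369711004
handle 2071 -148.26533592643787 -75.99999453250825 94.91795004030996 67.24842268082818
t 46.9 pos [ 565.1 -203.3  196.2] a 69.92 grip 52.6 F [ 0.  -0.1 -0.4] j [-0.37  0.42  1.7   0.    1.02 -0.01]
```

View pics/w7.png

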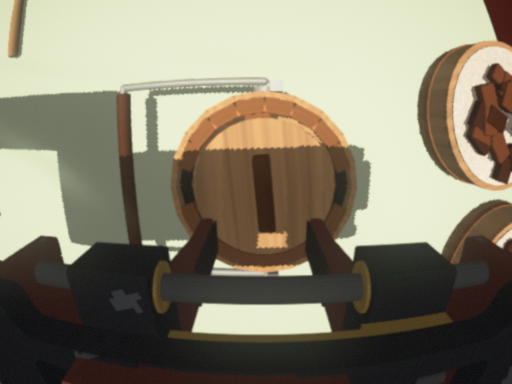

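The lid disc top is flush with the rim, so its underside is at 68 mm. Its grip bar, at (263,190) in the view, has turned 84.5°, so it is locked. Last is the handle, lying at (127,165) in the view.

```bash
python3 plan.py 426.5,-151,196,69.6 426.5,-151,42,69.6
python3 - <<'E'
import numpy as np
th=np.linspace(0.0,1.45,17)
y=np.diff(-150*np.cos(th))/-600*-1; z=-np.diff(150*np.sin(th))/600
for a,b in zip(y,z): print(f"[{a:.4f},{b:.4f}]",end=" ")
E
```

```text
t 46.9 pos [ 565.1 -203.3  196.2] a 69.92 grip 52.6 F [ 0.  -0.1 -0.4] j [-0.37  0.42  1.7   0.    1.02 -0.01]
[426.5, -151.0, 196.0, 69.6] | rot 1 x [-0.0022 -0.      0.0038] | shift 5 x [ 0.0002 -0.0494  0.0001]
[426.5, -151.0, 42.0, 69.6] | rot 1 x [0. 0. 0.] | shift 5 x [ 0.     -0.      0.0513]
[0.0010,-0.0226] [0.0031,-0.0224] [0.0051,-0.0221] [0.0071,-0.0215] [0.0090,-0.0208] [0.0108,-0.0199] [0.0126,-0.0188] [0.0142,-0.0176] [0.0158,-0.0163] [0.0172,-0.0148] [0.0184,-0.0131] [0.0196,-0.0114] [0.0205,-0.0096] [0.0213,-0.0077] [0.0219,-0.0058] [0.0223,-0.0037]
```

Emit:
drive_tool(increments=[{"delta_pos": [0, -0.0494, 0], "rot": [0, 0, 0], "fingers": 0.4}, {"delta_pos": [0, -0.0494, 0], "rot": [0, 0, 0.0038], "fingers": 0.4}, {"delta_pos": [0, -0.0494, 0], "rot": [0, 0, 0], "fingers": 0.4}, {"delta_pos": [0, -0.0494, 0], "rot": [0, 0, 0], "fingers": 0.4}, {"delta_pos": [0, -0.0494, 0], "rot": [0, 0, 0], "fingers": 0.4}, {"delta_pos": [0, 0, 0.06], "rot": [0, 0, 0], "fingers": 0.4}, {"delta_pos": [0, 0, 0.05], "rot": [0, 0, 0], "fingers": 0.4}, {"delta_pos": [0, 0, 0], "rot": [0, 0, 0], "fingers": 0.4}, {"delta_pos": [0, 0, 0], "rot": [0, 0, 0], "fingers": 0.4}, {"delta_pos": [0, 0, 0], "rot": [0, 0, 0], "fingers": 0.4}], force=8)

```text
clock: 47.68
eef_pos: [427.6, -152.6, 132.4]
ee_rot: [-2.579, -1.793, 0.001]
force: [0.2, 0.2, 0.6]
grip_width: 52.8
grip_force: 0.0
```

```bash
python3 plan.py 426.5,-151,42,69.6
```

```text
t 47.7 pos [ 427.6 -152.6  132.4] a 69.6 grip 52.8 F [0.2 0.2 0.6] j [-0.37  0.32  2.06  0.    0.76 -0.01]
[426.5, -151.0, 42.0, 69.6] | rot 1 x [-0.0004 -0.     -0.    ] | shift 3 x [ 0.0006 -0.0009  0.0502]
```

Emit:
drive_tool(increments=[{"delta_pos": [0, -0.001, 0.05], "rot": [0, 0, 0], "fingers": 0.4}, {"delta_pos": [0, -0.001, 0.05], "rot": [0, 0, 0], "fingers": 0.4}, {"delta_pos": [0, 0, 0.05], "rot": [0, 0, 0], "fingers": 0.4}, {"delta_pos": [0, 0, 0], "rot": [0, 0, 0], "fingers": 0.4}, {"delta_pos": [0, 0, 0], "rot": [0, 0, 0], "fingers": 1}, {"delta_pos": [0, 0, 0], "rot": [0, 0, 0], "fingers": 1}, {"delta_pos": [0, 0, 0], "rot": [0, 0, 0], "fingers": 1}, {"delta_pos": [0, 0, 0], "rot": [0, 0, 0], "fingers": 1}, {"delta_pos": [0, 0, 0], "rot": [0, 0, 0], "fingers": 1}, {"delta_pos": [0, 0, 0], "rot": [0, 0, 0], "fingers": 1}], force=10)

```text
clock: 48.52
eef_pos: [426.3, -152.1, 43.1]
ee_rot: [2.579, 1.792, 0.001]
force: [-10.0, 3.7, 1.8]
grip_width: 16.6
grip_force: 5.8
```

Emit:
drive_tool(increments=[{"delta_pos": [0, 0, 0], "rot": [0, 0, 0], "fingers": 1}, {"delta_pos": [0, 0.001, -0.0226], "rot": [0, 0, 0], "fingers": 1}, {"delta_pos": [0, 0.0031, -0.0224], "rot": [0, 0, 0], "fingers": 1}, {"delta_pos": [0, 0.0051, -0.0221], "rot": [0, 0, 0], "fingers": 1}, {"delta_pos": [0, 0, 0], "rot": [0, 0, 0], "fingers": 1}])

```text
clock: 48.93
eef_pos: [430.9, -153.8, 83.9]
ee_rot: [-2.579, -1.793, 0.001]
force: [-3.6, 1.1, -0.4]
grip_width: 15.5
grip_force: 10.0
```

Emit:
drive_tool(increments=[{"delta_pos": [0, 0.0071, -0.0215], "rot": [0, 0, 0], "fingers": 1}, {"delta_pos": [0, 0.009, -0.0208], "rot": [0, 0, 0], "fingers": 1}, {"delta_pos": [0, 0.0108, -0.0199], "rot": [0, 0, 0], "fingers": 1}, {"delta_pos": [0, 0.0126, -0.0188], "rot": [0, 0, 0], "fingers": 1}, {"delta_pos": [0, 0.0142, -0.0176], "rot": [0, 0, 0], "fingers": 1}, {"delta_pos": [0, 0.0158, -0.0163], "rot": [0, 0, 0], "fingers": 1}])

```text
clock: 49.43
eef_pos: [464.2, -166.3, 150.6]
ee_rot: [-2.57, -1.787, 0.013]
force: [-18.4, 6.1, 14.8]
grip_width: 17.4
grip_force: 10.0
```

Emit:
drive_tool(increments=[{"delta_pos": [0, 0.0172, -0.0148], "rot": [0, 0, 0], "fingers": 1}, {"delta_pos": [0, 0.0184, -0.0131], "rot": [0, 0, 0], "fingers": 1}, {"delta_pos": [0, 0.0196, -0.0114], "rot": [0, 0, 0], "fingers": 1}, {"delta_pos": [0, 0.0205, -0.0096], "rot": [0, 0, 0], "fingers": 1}, {"delta_pos": [0, 0.0213, -0.0077], "rot": [0, 0, 0], "fingers": 1}, {"delta_pos": [0, 0.0219, -0.0058], "rot": [0, 0, 0], "fingers": 1}, {"delta_pos": [0, 0.0223, -0.0037], "rot": [0, 0, 0], "fingers": 1}])

```text
clock: 50.02
eef_pos: [550.0, -198.3, 191.4]
ee_rot: [2.58, 1.793, -0.0]
force: [-0.7, -0.9, -0.0]
grip_width: 15.6
grip_force: 10.0
```

Emit:
drive_tool(increments=[{"delta_pos": [0, 0.012, -0.001], "rot": [0, 0, 0], "fingers": 1}, {"delta_pos": [0, 0.012, 0], "rot": [0, 0, 0], "fingers": 1}, {"delta_pos": [0, 0, 0], "rot": [0, 0, 0], "fingers": 1}, {"delta_pos": [0, 0, 0], "rot": [0, 0, 0], "fingers": 1}, {"delta_pos": [0, 0, 0], "rot": [0, 0, 0], "fingers": 1}])

```text
clock: 50.43
eef_pos: [563.2, -203.2, 191.8]
ee_rot: [2.579, 1.792, 0.0]
force: [0.4, -2.7, 5.0]
grip_width: 15.3
grip_force: 10.0
```

```bash
python3 plan.py 567.2,-203.4,191,69.6
```

```text
t 50.4 pos [ 563.2 -203.2  191.8] a 69.6 grip 15.3 F [ 0.4 -2.7  5. ] j [-0.37  0.42  1.71 -0.    1.01 -0.01]
[567.2, -203.4, 191.0, 69.6] | rot 1 x [ 0.0006  0.0002 -0.    ] | shift 1 x [0.002  0.0064 0.0014]
```

Emit:
drive_tool(increments=[{"delta_pos": [0, 0.003, 0], "rot": [0, 0, 0], "fingers": 1}, {"delta_pos": [0, 0.003, 0], "rot": [0, 0, 0], "fingers": 1}, {"delta_pos": [0, 0, 0], "rot": [0, 0, 0], "fingers": 1}, {"delta_pos": [0, 0, 0], "rot": [0, 0, 0], "fingers": 1}])

```text
clock: 50.77
eef_pos: [566.5, -204.4, 191.7]
ee_rot: [2.579, 1.793, -0.0]
force: [-1.5, -3.1, 5.3]
grip_width: 15.8
grip_force: 10.0
```

Emit:
drive_tool(increments=[{"delta_pos": [0, 0, 0], "rot": [0, 0, 0], "fingers": 0.3}, {"delta_pos": [0, 0, 0], "rot": [0, 0, 0], "fingers": 0.3}, {"delta_pos": [0, 0, 0], "rot": [0, 0, 0], "fingers": 0.3}, {"delta_pos": [0, 0, 0], "rot": [0, 0, 0], "fingers": 0.3}, {"delta_pos": [0, 0, 0], "rot": [0, 0, 0], "fingers": 0.3}, {"delta_pos": [0, 0, -0.04], "rot": [0, 0, 0], "fingers": 0.3}, {"delta_pos": [0, 0, -0.06], "rot": [0, 0, 0], "fingers": 0.3}, {"delta_pos": [0, 0, -0.04], "rot": [0, 0, 0], "fingers": 0.3}, {"delta_pos": [0, 0, 0], "rot": [0, 0, 0], "fingers": 0.3}, {"delta_pos": [0, 0, 0], "rot": [0, 0, 0], "fingers": 0.3}])

```text
clock: 51.6
eef_pos: [567.2, -204.4, 277.0]
ee_rot: [2.578, 1.792, 0.003]
force: [-0.7, 0.7, -1.2]
grip_width: 60.8
grip_force: 0.0
```

```bash
python3 - <<'E'
from h import *
from drum import C,X,Y
im,d,P=snap("wrist","pics/w8.png"); W=world(P,d,True)
z=W[...,2];q=W[...,:2]-C;dx,dy=q@X,q@Y;r=np.hypot(dx,dy)
m=(abs(dx)<40)&(abs(dy)<115)&(z>195)&(z<225)
print("handle bar",m.sum(),np.median(z[m]),cv2.minAreaRect(np.stack([dx[m],dy[m]],-1).astype(np.float32)))
m=(r<62)&(z>70)&(z<98);print("lid disc z",np.median(z[m]))
im,d,P=snap("scene","pics/s8.png")
# unchanged things, top view vs the start
im,d,P=snap("top","pics/t8.png"); W=world(P,d); W0=np.load("top0.npz")["W"]
for n,u,v,k,lo,hi in(("card",214,203,9,10,80),("green",205,127,14,15,40),("cocoa",240,125,18,60,130),("stamp",377,156,14,15,90),("ribbon",89,252,18,15,50),("mug",405,279,28,30,100),("gift",162,138,25,25,60)):
    c=[]
    for A in(W0,W):
        a=A[v-k:v+k,u-k:u+k].reshape(-1,3); a=a[(a[:,2]>lo)&(a[:,2]<hi)]; c.append(a[:,:2].mean(0) if len(a) else None)
    print(n,*[None if x is None else x.round(1) for x in c])
E
python3 plan.py
```

```text
handle bar 4167 217.71768039828484 ((-0.8710885047912598, 0.5620880126953125), (214.3262939453125, 16.2275390625), 89.9587173461914)
lid disc z 81.20793699956658
card [542.2  93. ] [542.1  92.8]
green [780.  130.3] [779.9 130.5]
cocoa [761.9  18.6] [761.9  18.7]
stamp [ 702.8 -404.3] None
ribbon [384.7 452.5] [384.5 452.2]
mug [ 329.7 -465.2] [ 329.9 -465.9]
gift [739.6 260.8] [740.  260.8]
t 51.8 pos [ 565.6 -203.9  274. ] a 69.6 grip 61.3 F [ 0.2 -0.4 -0.9] j [-0.37  0.34  1.64  0.    1.17 -0.01]
```

View pics/s8.png

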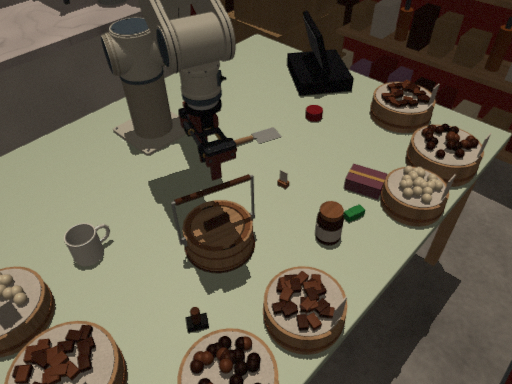

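The scene view shows the handle upright at (215,190) and the lid closed. The stamp is where it was at (196,320). The handle bar reads the same position and height as at the start, so I hand in.

```bash
python3 -c "
from rig import bot;print(bot.job_done())"
```

```text
the job is handed in; nothing more can be done
None
```

Job handed in at about 52 s, verdict not shown: all four bars are in the drum, the lid is locked (turned 84.5° to its stop), the handle is upright, and nothing else on the counter appears to have moved (the spatula was checked only by eye).

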